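# Raise the hinged board tray and swap two supply modules

## Robot

A 6-joint arm with a two-finger parallel gripper is mounted at the origin on the work surface. World frame = base frame: x ahead of the robot, y to its left, z up, the work surface at z = 0. Lengths are in mm, angles in rad, forces in N, time in s.
With the tool pointing down it reaches from about 300 to 775 mm from the base axis. Payload 14.6 kg.
Tool frame: the origin (TCP) lies on the centre line of the jaws, within the pads' length; the fingertips stand 22 mm ahead of it and the grasp point (between the pads) lies 3 mm ahead of it (manip.tcp_to_tips is the distance from the TCP to the fingertips, in mm); z points along the fingers, y is the direction in which the jaws open and shut (so a half turn about z gives the same grasp; the last joint's range is limited). The gripper opens to 94 mm and grips with 3 to 60 N. Pads are 16 mm wide; open, the fingers measure 119 mm over their backs; the gripper's body (75 mm by 177 mm) begins 78 mm behind the grasp point.
Start: joints at [1.153, 0.3, 1.521, -0, 1.321, -0.067], TCP at [189.004, 516.495, 227.446] pointing down, gripper open.
Joint ranges: [-3.03, 3.03], [-0.79, 2.21], [0.23, 2.52], [-1.04, 4.18], [0, 3.07], [-2.55, 2.55]. Speed limits (rad/s): [2.22, 2.22, 2.57, 3.14, 3.14, 3.14].

## Interface

Orientations are given as [roll, pitch, yaw] about the fixed x, y, z axes, in that order (R = Rz(yaw) Ry(pitch) Rx(roll)).
In Python, from cell import manip, vision, workorder gives the robot as it stands.
- The arm moves only by the tool carry_out, never from a script. Its argument "deltas" is a list of rows, each a list of 3 entries, a list of its own where there are three numbers: the shift along the tool's x, y, z in cm, then the turn about the tool's z in degrees, then the opening, from 0 (shut) to 1 (fully open). A call has 1 to 20 rows; each row shifts and turns the commanded pose from where the row before left it, along the tool's axes as they then stand; what a row does not reach is not made up. A row lasts 1/12 s, in which the tool goes at most 41.7 mm and 7.16 degrees, less where a joint would pass 70% of its speed; a pose out of reach is approached as far as the arm can. A call with a gripper value outside its range is refused whole. The fingers move at their own pace and stop on an object; "grip_force" is the grip in N (left out, the last holds). Time passes only in rows, so rows that do not move let the fingers close. It gives the time, the measured TCP pose, the force and the opening at its end, in the units of the state.
- manip.read_state(): the state, without advancing time (a new reading comes with each control period).
- vision.camera(name): name is "scene" or "top" or "wrist"; returns (picture, depth): 480x640x3 uint8, red, green, blue; 480x640 float32, mm along the optical axis (not along the pixel's ray), 0 where there is no reading.
- vision.calibration(name): a dict with "mtx" (3x3 intrinsics, pixels), "eye" and "orientation" of the camera in the world. Camera axes: x right, y down, z forward; pixel columns grow to the right and rows downward; lengths in mm; the calibration is good to about 2 mm. The wrist camera is an equidistant fisheye: a pixel r from the principal point sees the ray r / f radians off the axis. A picture is of the moment at which its call begins: read the wrist's pose just before it. calibration takes no time and is no camera call; for the wrist camera it gives the pose at the moment of the call.
- workorder.sign_off(): hands the job in, once; it reports no verdict.
The state is a dict: "clock": time; "joints": joint angles; "qd": joint speeds; "effort": joint torques, N m; "eef_pos": TCP position; "eef_rot": TCP orientation; "wrist_force": force on the tool from outside, world axes, zero at the start; "moment": the same for the moment, N m; "finger_gap": finger opening in mm.
Only numpy, scipy, OpenCV 4.12 (cv2) and the standard library are available. Lean on these libraries where they do the work, as an engineer would, in place of code of your own. Each camera call takes 0.05 s, during which the arm holds its last target.

## Task

The bench power supply is open for fault-finding: swing its hinged circuit-board tray up by the bail handle to the service position, 50 degrees up from level, and leave it standing there. Under the tray, make the two plug-in modules change places, so that we can see whether the fault follows the module: each stands upright, fully down between the guides of the bay the other one came from, and the bay with the blanking plate ends up free again. Keep the modules upright and do not disturb the other things on the bench.

Things in the scene. Friction and masses are not known exactly. Their poses are not given: they have to be found in the camera images.
- chassis: Opened power supply, fixed to the bench: aluminium pan 320 mm (its x) by 230 mm (its y), origin at the centre of its underside, z up; floor top at z 6 mm, rim at z 19 mm. A 132 mm high front panel stands along its -y edge (y -115 to -119 mm, knobs and handles out to -150); the +y side and both ends are open. Three module bays in a row along x, at y = 0.
- tray (a joint): Angle of the hinged board tray above level, rad: 0 = flat over the modules, grows as its free edge rises, stop at 1.2; starts at 0.12 to 0.45. A stiff friction hinge holds it where it is left; 3 to 8 N at the bail moves it. Aluminium sheet with a green board on top, 270 mm along the hinge, from 12 to 180 mm off the hinge, 3 mm thick; parts on its upper face up to 40 mm high.
- tray_bar (a point): Middle of the tray's bail handle: a round steel bar 10 mm thick, 110 mm long, parallel to the hinge, in the plane of the tray 215 mm from the hinge, about 30 mm clear beyond the plate's free edge, a leg at each end. Its x runs along the bar, y points away from the hinge, z is the normal of the tray's upper face.
- tray_hinge (a point): Middle of the tray's hinge line, just inside the front panel: chassis x 0, y -100 mm, z 118 mm. Its x runs along the hinge (as the chassis x); y turns with the tray and points to the bail.
- finned_mid (a point): Centre (half-way up) of the module with a finned heat-sink top: upright block 44 mm (its x) x 80 mm (its y) x 82 mm high, black and dark metal, flat sides, about 0.35 kg, standing on the pan floor in a bay with its axes along the chassis axes.
- flat_mid (a point): Centre (half-way up) of the module with the plain flat top: upright black block 44 mm (its x) x 80 mm (its y) x 66 mm high, flat sides, about 0.35 kg, standing on the pan floor in a bay with its axes along the chassis axes.
- blank_mid (a point): Centre of the top of the blanking plate, a bare steel sheet 50 x 86 x 3 mm fixed on the floor of the unused bay; its top is 9 mm above the bench. A module may rest on it for the time being.
- bay1 (a point): Centre of the floor of the first bay (chassis x -85 mm), 6 mm above the bench, axes as the chassis. Every bay is 52 mm (x) by 88 mm (y) inside guide lips 3 mm thick and 6 mm high. Two bays hold a module, the third the blanking plate; which is which varies.
- bay2 (a point): The same for the middle bay (chassis x 0).
- bay3 (a point): The same for the third bay (chassis x +85 mm).
- spray_mid (a point): Bystander, centre of an upright spray can, diameter 54 mm, 165 mm high.
- flux_mid (a point): Bystander, centre of an upright amber flux bottle, diameter 42 mm, 85 mm high.
- reel_mid (a point): Bystander, centre of a solder reel standing on its flange, diameter 60 mm, 46 mm high.
- meter_mid (a point): Bystander, centre of a hand multimeter lying face up, 82 mm (its x) x 165 mm (its y) x 34 mm high.
- capacitor_mid (a point): Bystander, centre of an upright capacitor can, diameter 48 mm, 75 mm high (terminals to 82 mm).
- screwdriver: Bystander, a screwdriver 170 mm long lying on the bench along its x, handle at -x; origin at the middle of its underside.

How it is judged:
By the outcome, as a careful person would: the job done as asked, in the order asked, and still so for the second after the job is handed in, with the robot touching nothing.
It also fails if it takes over 72 s, if anything falls off the work surface, if the arm or the gripper's body presses on something with over 40 N, if the wrist force passes 120 N, or if a joint passes its speed limit or range.

## Working session

There is one attempt and no reset: what is moved stays moved. The work goes in short steps, Python scripts to look and compute and a tool call to move; the robot and the scene stay as the last step left them, time stands still between calls to the robot, and variables do not carry over. Pictures are saved under pics/ and viewed, and the job is handed in when it is done.

Besides the shell and the picture viewer there is one more tool, called as name([rows], argument=value, ...), one row to a line, values as JSON. carry_out: Moves the arm, as the interface text tells. Its arguments: {"type":"object","properties":{"deltas":{"type":"array","items":{"type":"array"}},"grip_force":{"type":"number"}},"required":["deltas"]}

```bash
ls; mkdir -p pics
python3 - <<'E'
from cell import manip, vision, workorder
import cv2,numpy as np
s=manip.read_state()
for k,v in s.items(): print(k,np.round(v,3))
for n in ["scene","top","wrist"]:
    p,d=vision.camera(n); cv2.imwrite(f"pics/{n}0.png",p[:,:,::-1]); np.savez(f"pics/{n}0.npz",p=p,d=d)
    c=vision.calibration(n); print(n,c)
E
```

```text
pics
clock 0.0
joints [ 1.153  0.3    1.522  0.     1.321 -0.067]
qd [ 0.    -0.001 -0.001 -0.002 -0.001 -0.001]
effort [ 0.0000e+00 -5.3179e+01 -3.5275e+01  7.1000e-02  2.4000e-02 -0.0000e+00]
eef_pos [188.895 516.294 226.863]
eef_rot [-3.14  -0.     2.791]
wrist_force [0.255 0.192 0.58 ]
moment [ 0.004  0.017 -0.034]
finger_gap 93.57
scene {'mtx': array([[467.11999992,   0.        , 323.5166499 ],
       [  0.        , 467.11999992, 240.44830285],
       [  0.        ,   0.        ,   1.        ]]), 'eye': array([978.79842032, 186.70993256, 658.34445831]), 'orientation': array([-2.53322316,  0.00759971,  1.9802171 ])}
top {'mtx': array([[541.00513168,   0.        , 315.9902587 ],
       [  0.        , 541.00513168, 236.53600698],
       [  0.        ,   0.        ,   1.        ]]), 'eye': array([424.55577271,   4.72244397, 999.11729023]), 'orientation': array([-2.90277923, -0.00721814, -1.46189018])}
wrist {'mtx': array([[371.64829954,   0.        , 322.00597165],
       [  0.        , 371.64829954, 234.07510682],
       [  0.        ,   0.        ,   1.        ]]), 'eye': array([118.50332418, 542.45096645, 383.86279269]), 'orientation': array([2.88244299e+00, 8.92080861e-04, 1.22026246e+00])}
```

View pics/scene0.png

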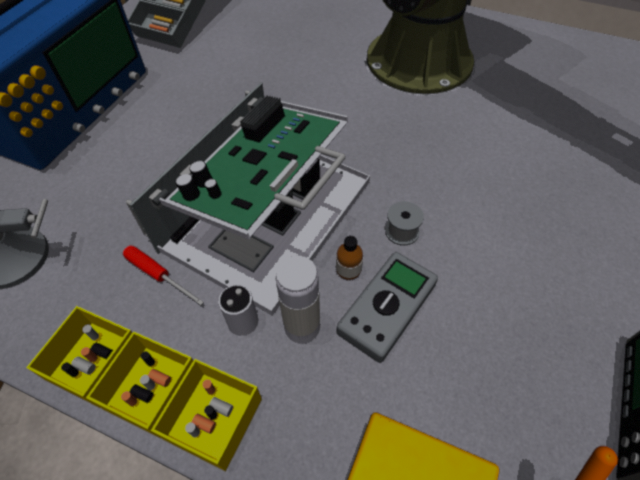

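View pics/top0.png

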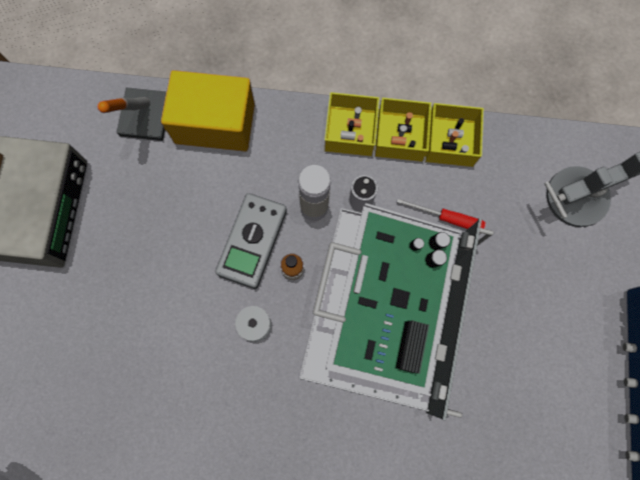

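View pics/wrist0.png

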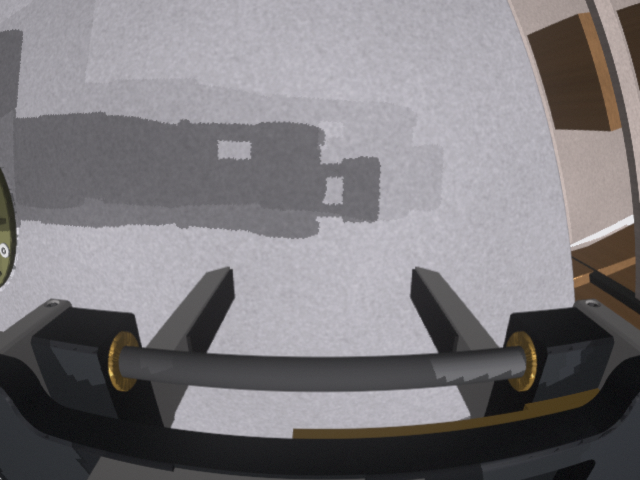

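The scene view shows the chassis at about (250,200) with the blank plate visible at its far end (240,250). The spray can, capacitor, flux, reel and meter stand on its open side. In the top view the front panel is on the right, near (455,310), and the bail is at (338,285). Next I'll measure poses.

```bash
cat > h.py <<'E'
from cell import manip, vision, workorder
import cv2,numpy as np
from scipy.spatial.transform import Rotation as R
def cam(n,save=None):
    c=vision.calibration(n); p,d=vision.camera(n)
    if save: cv2.imwrite(f"pics/{save}.png",p[:,:,::-1])
    return p,d,c
def RT(c): return R.from_euler('xyz',c['orientation']).as_matrix(),np.array(c['eye'])
def cloud(d,c):
    M=c['mtx'];v,u=np.mgrid[0:480,0:640]
    P=np.stack([(u-M[0,2])/M[0,0]*d,(v-M[1,2])/M[1,1]*d,d],-1)
    r,e=RT(c); P=P@r.T+e; P[d<=0]=np.nan; return P
def ray(uv,c,z):
    M=c['mtx'];r,e=RT(c);uv=np.atleast_2d(uv)
    k=np.c_[(uv[:,0]-M[0,2])/M[0,0],(uv[:,1]-M[1,2])/M[1,1],np.ones(len(uv))]@r.T
    return e+k*((z-e[2])/k[:,2])[:,None]
def proj(P,c):
    M=c['mtx'];r,e=RT(c);q=(np.atleast_2d(P)-e)@r
    return np.c_[q[:,0]/q[:,2]*M[0,0]+M[0,2],q[:,1]/q[:,2]*M[1,1]+M[1,2]]
E
python3 - <<'E'
from h import *
for n in ["top","scene"]:
    z=np.load(f"pics/{n}0.npz");c=vision.calibration(n);P=cloud(z['d'],c)
    Z=P[...,2]; print(n,np.nanpercentile(Z,[5,25,50]))
    crop=(slice(80,430),slice(200,520)) if n=="top" else (slice(70,370),slice(100,460))
    im=cv2.resize(z['p'][crop][:,:,::-1],None,fx=2.1 if n=="scene" else 1.7,fy=2 if n=="scene" else 1.7,interpolation=cv2.INTER_CUBIC)
    hm=cv2.applyColorMap(np.uint8(np.clip(np.nan_to_num(Z),0,255)),cv2.COLORMAP_JET)[crop]
    cv2.imwrite(f"pics/{n}crop.png",im);cv2.imwrite(f"pics/{n}hm.png",cv2.resize(hm,None,fx=1.7,fy=1.7,interpolation=0))
E
```

```text
top [-752.17491868   -1.59650939    0.86104912]
scene [-2.54051658 -0.26462743  0.98406041]
```

View pics/topcrop.png

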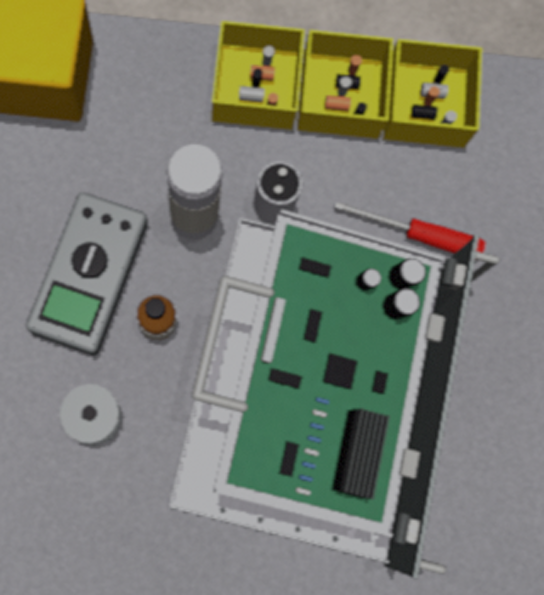

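View pics/scenecrop.png

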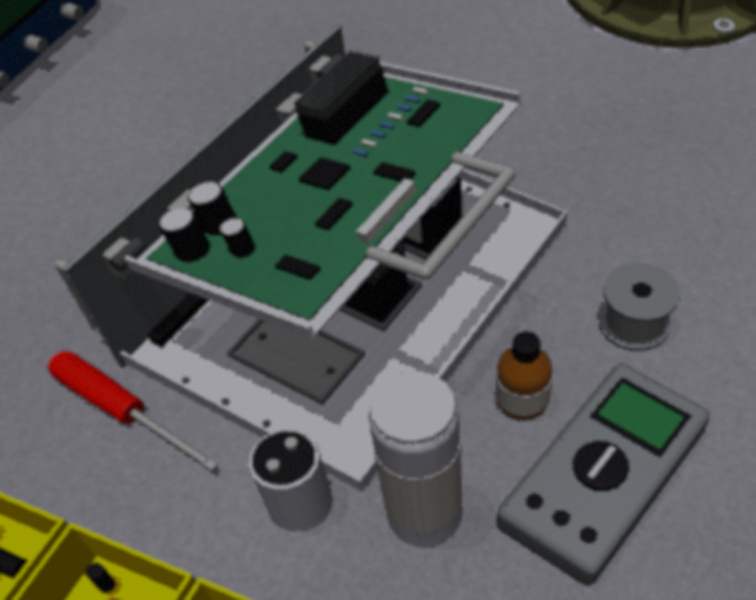

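View pics/tophm.png

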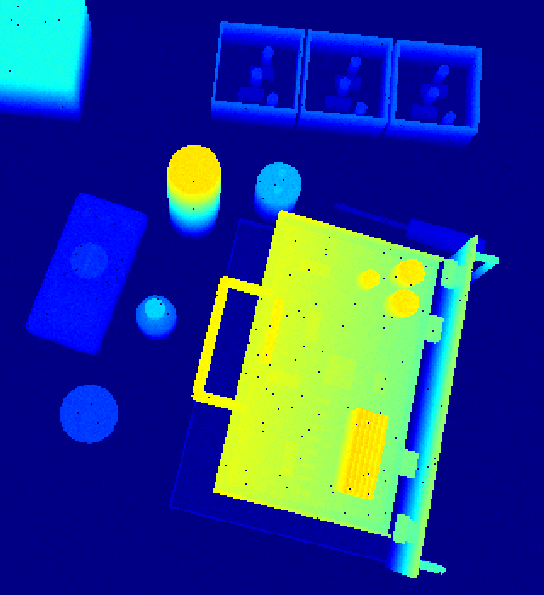

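Run:
```python
from h import *
z=np.load("pics/top0.npz");c=vision.calibration("top");P=cloud(z['d'],c);p=z['p'].astype(int)
Z=P[...,2]
s=1.7
def px(x,y): return np.array([x/s+200,y/s+80])
# pan +y edge: bright pixels & z 10..28, poly region
m=(Z>11)&(Z<27)&(p.min(-1)>140)
v,u=np.nonzero(m); sel=(u>295)&(u<440)&(v>200)&(v<415); mm=np.zeros(Z.shape,np.uint8); mm[v[sel],u[sel]]=1
Q=P[mm>0][:,:2]; print(len(Q)); r=cv2.minAreaRect(Q.astype(np.float32)); print("rimrect",r)
# panel top
m=(Z>127)&(Z<137); v,u=np.nonzero(m); k=(u>430)&(u<485)&(v>210)&(v<420); 
Q=P[v[k],u[k]]; dark=p[v[k],u[k]].max(-1)<70; Q=Q[dark]; print("panel",len(Q),cv2.minAreaRect(Q[:,:2].astype(np.float32)))
vx,vy,x0,y0=cv2.fitLine(Q[:,:2].astype(np.float32),cv2.DIST_HUBER,0,1,1).ravel(); print(np.degrees(np.arctan2(vy,vx)),x0,y0)
# rim +y corners by ray at z19
print(ray([px(242,220),px(172,508)],c,19))
# bail
m=(Z>135)&(Z<260); v,u=np.nonzero(m); x=(u-200)*s; y=(v-80)*s
k=(x>190)&(x<262)&(y>270)&(y<415)&(x< 262-(y-290)*0.27-14)
Q=P[v[k],u[k]]; print("bail",len(Q),cv2.minAreaRect(Q[:,:2].astype(np.float32)),np.percentile(Q[:,2],[5,50,95]))
# tray plane
g=(p[...,1]>p[...,0]+25)&(p[...,1]>p[...,2]+10)&(Z>100); v,u=np.nonzero(g); Q=P[v,u]; Q=Q[~np.isnan(Q).any(1)]
m0=Q.mean(0)
for _ in range(4):
    U,S,V=np.linalg.svd(Q-Q.mean(0),full_matrices=False); n=V[2]*np.sign(V[2][2]); d=(Q-Q.mean(0))@n; Q=Q[abs(d)<2.5]
print("tray n",n,"angle",np.arccos(n[2]),"yaw of n",np.degrees(np.arctan2(n[1],n[0])),Q.mean(0),len(Q))
```

```text
409
rimrect ((570.8197631835938, -111.10130310058594), (229.2188262939453, 363.3862609863281), 82.45284271240234)
panel 144 ((537.6756591796875, -189.28085327148438), (68.49393463134766, 321.3796691894531), 82.53121185302734)
-7.503777 552.9826 -224.94966
[[720.43816948 -20.12327596  19.        ]
 [404.60829657  21.53483621  19.        ]]
bail 619 ((562.6546630859375, -7.147670745849609), (28.94165802001953, 120.11571502685547), 81.77143096923828) [156.19300622 160.05102432 162.80447743]
tray n [-0.02282611 -0.17293188  0.98466925] angle 0.1753287352379966 yaw of n -97.51927759135371 [ 546.15010738 -108.7754109   141.10173331] 9519
```

```bash
cat >> h.py <<'E'
YAW=np.radians(-7.5); C0=np.array([547.5,-113.3,0.])
def ch(x,y,z,yaw=None,c0=None):
    a=YAW if yaw is None else yaw; c=C0 if c0 is None else c0
    ex=np.array([np.cos(a),np.sin(a),0]);ey=np.array([-np.sin(a),np.cos(a),0])
    return c+x*ex+y*ey+np.array([0,0,z])
def inv(P):
    ex=np.array([np.cos(YAW),np.sin(YAW),0]);ey=np.array([-np.sin(YAW),np.cos(YAW),0])
    Q=np.asarray(P)-C0; return np.stack([Q@ex,Q@ey,Q[...,2]],-1)
def bar(x,th,s=215): return ch(x,-100+s*np.cos(th),118+s*np.sin(th))
E
python3 - <<'E'
from h import *
th=0.175
pts=[ch(x,y,19) for x in(-160,160) for y in(-115,115)]+[bar(x,th) for x in(-55,55)]+[ch(x,-117,132) for x in (-160,160)]+[bar(x,th,180) for x in (-135,135)]+[ch(85+a,b,9) for a in(-25,25) for b in (-43,43)]+[ch(x,0,88) for x in(-85,0)]
for n in["top","scene"]:
    z=np.load(f"pics/{n}0.npz");c=vision.calibration(n);im=z['p'][:,:,::-1].copy()
    x0,y0,w,h,s=(280,180,220,250,2.4) if n=="top" else (110,70,280,250,2.4)
    im=cv2.resize(im[y0:y0+h,x0:x0+w],None,fx=s,fy=s,interpolation=cv2.INTER_CUBIC)
    for q in proj(pts,c):
        cv2.circle(im,tuple(int(t) for t in ((q-[x0,y0]+.5)*s)),3,(0,0,255),1)
    cv2.imwrite(f"pics/ov_{n}.png",im)
# bail points in chassis frame
z=np.load("pics/top0.npz");c=vision.calibration("top");P=inv(cloud(z['d'],c))
k=(P[...,2]>145)&(P[...,2]<175)&(abs(P[...,0])<45)&(P[...,1]>95)&(P[...,1]<135)
Q=P[k];print(len(Q),np.percentile(Q[:,1],[0,2,50,98,100]),np.percentile(Q[:,2],[2,50,98]))
k=(P[...,2]>145)&(P[...,2]<175)&(P[...,1]>90)&(P[...,1]<130);print("x",np.percentile(P[k][:,0],[1,99]))
k=(P[...,2]>126)&(P[...,2]<138)&(abs(P[...,0])<170)&(P[...,1]>-125)&(P[...,1]<-105)
print("panel y",np.percentile(P[k][:,1],[2,50,98]),"x",np.percentile(P[k][:,0],[0,100]))
k=(P[...,2]>12)&(P[...,2]<30)&(P[...,0]>-190)&(P[...,0]<190)&(P[...,1]>105)&(P[...,1]<130);print("rim y",np.percentile(P[k][:,1],[5,50,95]))
zs=np.load("pics/scene0.npz");c=vision.calibration("scene");P=inv(cloud(zs['d'],c))
k=(P[...,2]>20)&(P[...,2]<100)&(abs(P[...,0])<150)&(P[...,1]>-60)&(P[...,1]<50);Q=P[k];print(len(Q))
for b in(-85,0,85):
    q=Q[abs(Q[:,0]-b)<28]; print(b,len(q), np.percentile(q,[2,98],axis=0).round(1) if len(q) else "")
for nm,uv in dict(spray=(297,262),cap=(236,295),flux=(350,243),reel=(405,212)).items():
    pass
E
```

```text
360 [111.51910293 111.68707532 116.39956427 121.28802809 121.50217081] [156.34024786 160.41342337 163.48711378]
x [-58.47339855  60.16827804]
panel y [-114.1043094  -111.16337056 -109.5193599 ] x [-163.27126826  166.02371192]
rim y [106.86757511 118.5350497  119.77033542]
905
-85 483 [[-102.4   19.7   21.8]
 [ -59.7   45.7   73.1]]
0 422 [[-19.2  19.7  20.5]
 [ 24.   43.1  73.3]]
85 0
```

View pics/ov_top.png

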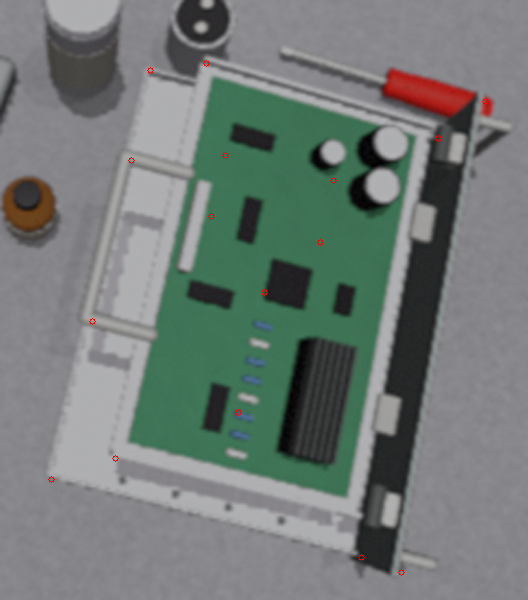

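View pics/ov_scene.png

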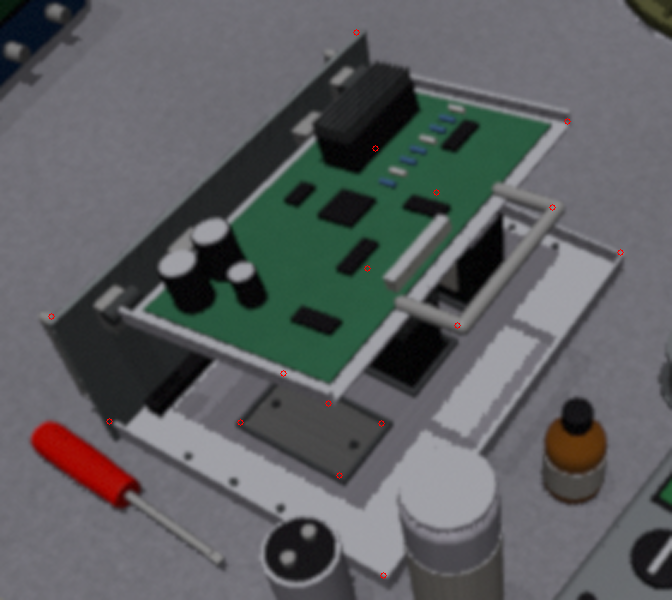

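```bash
sed -i 's/C0=np.array(.*/C0=np.array([550.1,-109.1,0.])/' h.py
cat >> h.py <<'E'
def need(target,yaw_deg=None):
    s=manip.read_state();p=np.array(s['eef_pos']);r=R.from_euler('xyz',s['eef_rot']).as_matrix()
    d=r.T@(np.asarray(target)-p)/10; y=np.degrees(np.arctan2(r[1,0],r[0,0]))
    t=None if yaw_deg is None else -((yaw_deg-y+180)%360-180)
    print("tcp",p.round(1),"ch",inv(p).round(1),"yaw",round(y,2),"shift cm",d.round(2),"turn",t,"gap",s['finger_gap'],"t",round(s['clock'],2))
E
python3 - <<'E'
from h import *
need(bar(0,.175)+[0,0,72],172.5)
print(bar(0,.175))
z=np.load("pics/top0.npz");c=vision.calibration("top");P=cloud(z['d'],c);Z=P[...,2]
for nm,(x,y,zt) in dict(spray=(315,172,165),flux=(291,262,85),reel=(253,323,46),cap=(364,188,78),meter=(252,240,34)).items():
    w=ray([(x,y)],c,zt)[0]; print(nm,w.round(0),"ch",inv(w).round(0))
E
```

```text
tcp [188.9 516.3 227. ] ch [-439.7  572.9  227. ] yaw 159.9 shift cm [-5.297e+01 -3.542e+01 -1.000e-02] turn -12.597742956634761 gap 93.80713266785027 t 0.15
[564.68189096   1.66045824 155.43324958]
spray [735.  34. 165.] ch [164. 166. 165.]
flux [597.  60.  85.] ch [ 24. 174.  85.]
reel [490. 115.  46.] ch [-89. 215.  46.]
cap [747. -53.  78.] ch [188.  81.  78.]
meter [639. 139.  34.] ch [ 56. 258.  34.]
```

carry_out([
  [[-3.31,-2.21,0],0,0.3],
  [[-3.31,-2.21,0],0,0.3],
  [[-3.31,-2.21,0],0,0.3],
  [[-3.31,-2.21,0],0,0.3],
  [[-3.31,-2.21,0],0,0.3],
  [[-3.31,-2.21,0],0,0.3],
  [[-3.31,-2.21,0],0,0.3],
  [[-3.31,-2.21,0],0,0.3],
  [[-3.31,-2.21,0],0,0.3],
  [[-3.31,-2.21,0],0,0.3],
  [[-3.31,-2.21,0],0,0.3],
  [[-3.31,-2.21,0],0,0.3],
  [[-3.31,-2.21,0],0,0.3],
  [[-3.31,-2.21,0],0,0.3],
  [[-3.31,-2.21,0],0,0.3],
  [[-3.31,-2.21,0],0,0.3],
  [[0,0,0],-6.3,0.3],
  [[0,0,0],-6.3,0.3],
  [[0,0,0],0,0.3],
  [[0,0,0],0,0.3],
])

```text
clock: 1.82
eef_pos: [564.7, 2.5, 227.2]
eef_rot: [-3.142, -0.0, 3.007]
wrist_force: [0.1, 0.2, -0.6]
finger_gap: 28.6
```

Run:
```python
from h import *
need(bar(0,.175)+[0,0,8],172.5)
for n in["scene","wrist"]: cam(n,n+"1")
```

```text
tcp [564.7   2.5 227.2] ch [-1.000e-01  1.125e+02  2.272e+02] yaw 172.31 shift cm [-0.01 -0.08  6.38] turn -0.1888106896409738 gap 28.572554312652397 t 1.82
```

View pics/scene1.png

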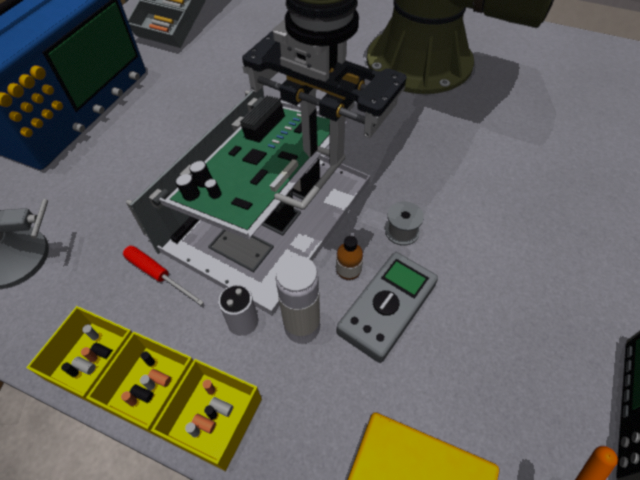

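View pics/wrist1.png

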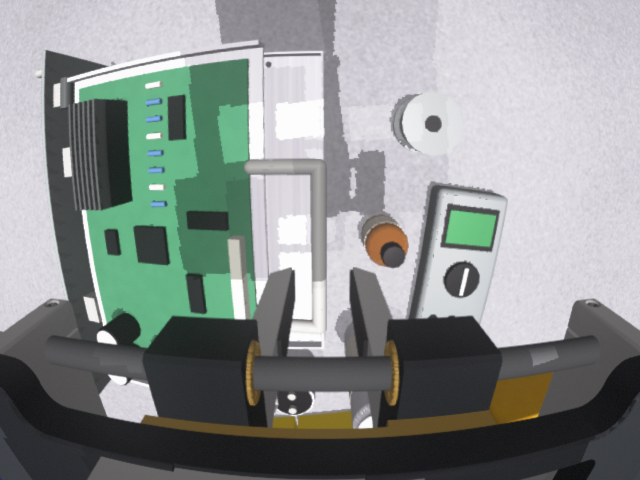

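The wrist view shows the bail bar (u≈320) centred between the fingers (285 and 355). I'll go down and grip it.

carry_out([
  [[0,-0.08,2.5],0,0.3],
  [[0,0,2.5],0,0.3],
  [[0,0,1.4],0,0.3],
  [[0,0,0],0,0.3],
  [[0,0,0],0,0],
  [[0,0,0],0,0],
  [[0,0,0],0,0],
  [[0,0,0],0,0],
  [[0,0,0],0,0],
], grip_force=25)

```text
clock: 2.67
eef_pos: [565.1, 0.5, 164.6]
eef_rot: [-3.14, 0.002, 3.01]
wrist_force: [-1.1, -7.9, 0.2]
finger_gap: 9.3
```

Run:
```python
from h import *
need(bar(0,.175)+[0,0,8],172.5)
print({k:np.round(v,2) for k,v in manip.read_state().items() if k in("wrist_force","moment","joints")})
b0=bar(0,.175)
for a in np.linspace(.175,.8727,13)[1:]: 
  d=inv(bar(0,a))-inv(b0); print(a.round(3),d.round(1))
```

```text
tcp [5.651e+02 5.000e-01 1.646e+02] ch [  0.6 110.6 164.6] yaw 172.46 shift cm [0.06 0.11 0.12] turn -0.04148560294746062 gap 9.261276418193793 t 2.67
{'joints': array([-0.06,  0.39,  1.55, -0.  ,  1.2 , -1.5 ]), 'wrist_force': array([-1.09, -7.9 ,  0.24]), 'moment': array([-1.54,  0.16,  0.05])}
0.233 [ 0.  -2.5 12.2]
0.291 [-0.  -5.8 24.3]
0.349 [ 0.  -9.7 36.2]
0.408 [ -0.  -14.3  47.8]
0.466 [ -0.  -19.6  59.1]
0.524 [  0.  -25.5  70.1]
0.582 [  0.  -32.1  80.7]
0.64 [ -0.  -39.3  91. ]
0.698 [ -0.  -47.  100.8]
0.756 [  0.  -55.3 110.1]
0.815 [  0.  -64.2 119. ]
0.873 [ -0.  -73.5 127.3]
```

carry_out([
  [[0,-0.13,-0.61],0,0],
  [[0,-0.12,-0.61],0,0],
  [[0,-0.33,-1.21],0,0],
  [[0,-0.39,-1.19],0,0],
  [[0,-0.46,-1.16],0,0],
  [[0,-0.53,-1.13],0,0],
  [[0,-0.59,-1.1],0,0],
  [[0,0,0],0,0],
  [[0,0,0],0,0],
])

```text
clock: 3.42
eef_pos: [561.7, -24.0, 234.7]
eef_rot: [-3.141, 0.002, 3.01]
wrist_force: [2.2, -1.7, 1.1]
finger_gap: 9.1
```

carry_out([
  [[0,-0.66,-1.06],0,0],
  [[0,-0.72,-1.03],0,0],
  [[0,-0.77,-0.98],0,0],
  [[0,-0.83,-0.93],0,0],
  [[0,-0.89,-0.89],0,0],
  [[0,-0.93,-0.83],0,0],
  [[0,0,0],0,0],
  [[0,0,0],0,0],
])

```text
clock: 4.08
eef_pos: [555.7, -70.0, 292.7]
eef_rot: [3.139, 0.003, 3.011]
wrist_force: [-0.4, 8.0, 12.6]
finger_gap: 9.1
```

```bash
cat >> h.py <<'E'
def tray(n="scene",d=None,c=None,p=None):
    if d is None: p,d,c=cam(n)
    p=p.astype(int);P=cloud(d,c);Q0=inv(P)
    g=(p[...,1]>p[...,0]+20)&(p[...,1]>p[...,2]+8)&(Q0[...,2]>100)&(abs(Q0[...,0])<150)&(Q0[...,1]<100)&(Q0[...,1]>-110)
    Q=Q0[g]; Q=Q[~np.isnan(Q).any(1)]
    for _ in range(5):
        V=np.linalg.svd(Q-Q.mean(0),full_matrices=False)[2];nn=V[2]*np.sign(V[2][2]);Q=Q[abs((Q-Q.mean(0))@nn)<2.5]
    print(n,"tray deg",np.degrees(np.arctan2(-nn[1],nn[2])).round(2),nn.round(3),Q.mean(0).round(1),len(Q))
E
python3 - <<'E'
from h import *
z=np.load("pics/top0.npz");tray("top0",z['d'],vision.calibration("top"),z['p'])
z=np.load("pics/scene0.npz");tray("scene0",z['d'],vision.calibration("scene"),z['p'])
for n in ["scene","top"]:
    p,d,c=cam(n,n+"2");tray(n,d,c,p)
need(bar(0,.873)+[0,0,8],172.5); print(np.round(manip.read_state()['wrist_force'],1))
E
```

```text
top0 tray deg 10.04 [-0.    -0.174  0.985] [ -4.   -0.  141.1] 9599
scene0 tray deg 10.07 [ 0.    -0.175  0.985] [ 14.7   5.2 141.8] 6848
scene tray deg 48.49 [ 0.001 -0.749  0.663] [ 79.7  -3.7 237. ] 117
top tray deg -24.91 [0.984 0.076 0.163] [ -9.4 -16.9 230.4] 85
tcp [555.7 -69.8 292.6] ch [  0.4  39.7 292.6] yaw 172.56 shift cm [ 0.05 -0.15  0.18] turn 0.06191358160540972 gap 9.096130412179221 t 4.18
[ 0.1  6.6 12. ]
```

View pics/scene2.png

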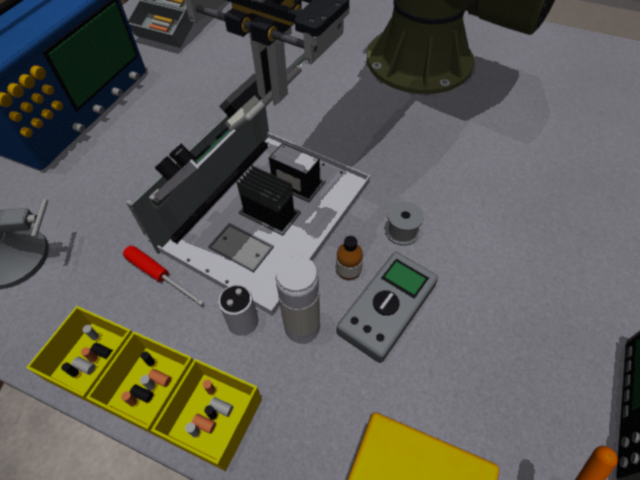

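View pics/top2.png

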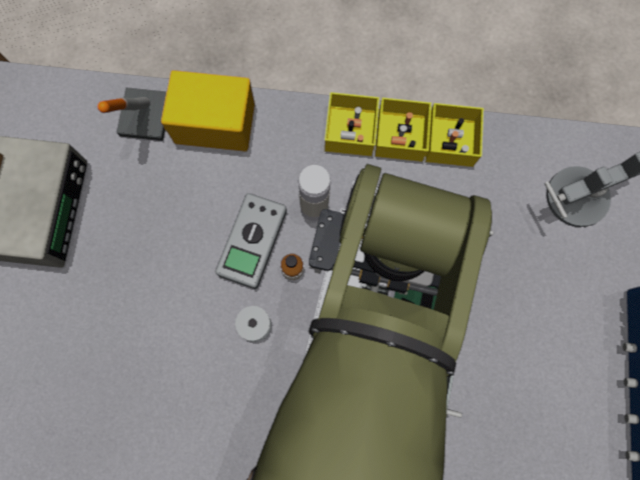

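Run:
```python
from h import *
s=manip.read_state();r=R.from_euler('xyz',s['eef_rot']).as_matrix();e=np.array(s['eef_pos']);print(np.round(s['joints'],3))
for n in ["scene","top"]:
    p,d,c=cam(n);P=cloud(d,c);T=(P-e)@r; T[...,2]*=-1
    k=(P[...,2]>250)
    T=T[k];
    for h in range(0,420,20):
        q=T[(T[:,2]>=h)&(T[:,2]<h+20)&(abs(T[:,0])<200)&(abs(T[:,1])<150)]
        if len(q)>20: print(n,h,len(q),"x",np.percentile(q[:,0],[1,99]).round(),"y",np.percentile(q[:,1],[1,99]).round())
```

```text
[-0.191  0.28   1.396  0.002  1.462 -1.633]
scene 0 430 x [-11.   9.] y [-16.  18.]
scene 20 469 x [-11.   9.] y [-16.  18.]
scene 40 494 x [-11.   8.] y [-16.  18.]
scene 60 367 x [-34.  31.] y [-78.  81.]
scene 80 2720 x [-35.  30.] y [-77.  82.]
scene 100 2860 x [-35.  27.] y [-26.  89.]
top 80 623 x [19. 33.] y [-59.  79.]
top 100 1705 x [-34.  33.] y [-54.  90.]
top 120 230 x [-33.  32.] y [-54.  89.]
top 140 22 x [32. 33.] y [-36.  15.]
top 160 609 x [18. 36.] y [-38.  32.]
top 180 189 x [22. 34.] y [-22.  27.]
top 200 279 x [-0. 46.] y [-37.  40.]
top 220 174 x [-25.  65.] y [-37.  41.]
top 240 807 x [-32. 113.] y [-41.  65.]
top 260 4104 x [-35. 117.] y [-51.  66.]
top 280 13626 x [-22. 173.] y [-52.  74.]
top 300 11679 x [ 81. 194.] y [-44.  73.]
top 320 12090 x [103. 199.] y [-31.  63.]
```

The scene view shows the finned module in the middle bay (268,197), the flat module in the near bay (293,170) and the blank plate in the far bay (240,247). The tray is at about 50°.

The gripper column stays vertical, and at 50° the bail hangs over the modules. So I'll swing the tray higher for the module work and bring it back to 50° afterwards.

carry_out([
  [[0,-0.65,-0.52],0,0],
  [[0,-0.66,-0.5],0,0],
  [[0,-0.63,-0.42],0,0],
  [[0,-0.63,-0.41],0,0],
  [[0,-0.65,-0.37],0,0],
  [[0,-0.66,-0.37],0,0],
  [[0,-0.58,-0.28],0,0],
  [[0,-0.58,-0.28],0,0],
  [[0,-0.35,-0.15],0,0],
  [[0,0,0],0,0],
  [[0,0,0],0,0],
])

```text
clock: 5.2
eef_pos: [548.7, -123.3, 326.5]
eef_rot: [3.14, 0.005, 3.012]
wrist_force: [-1.2, 7.6, 17.4]
finger_gap: 9.0
```

Run:
```python
from h import *
for n in ["scene","top"]:
    p,d,c=cam(n,n+"3")
need(bar(0,1.17)+[0,0,8],172.5); s=manip.read_state();print(np.round(s['wrist_force'],1),np.round(s['moment'],1),np.round(s['eef_rot'],3))
```

```text
tcp [ 548.7 -123.2  326.4] ch [  0.5 -14.2 326.4] yaw 172.58 shift cm [ 0.05 -0.19  0.25] turn 0.08024534801745631 gap 9.014195097356327 t 5.3
[-1.8  6.6 18.1] [ 1.6  0.3 -0. ] [3.14  0.005 3.012]
```

View pics/scene3.png

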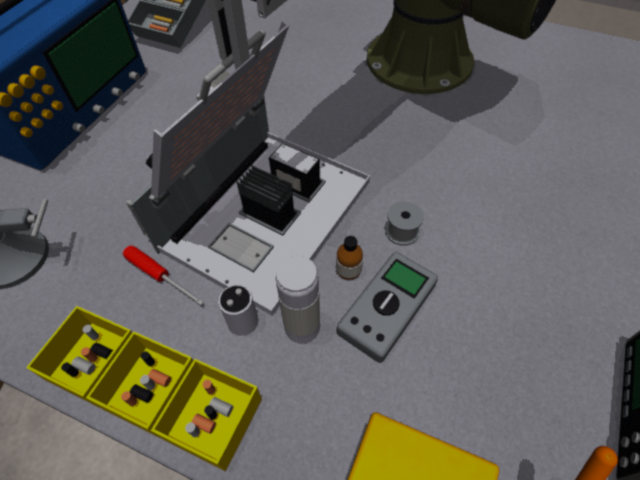

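carry_out([
  [[0,0,0],0,0.28],
  [[0,0,0],0,0.28],
  [[0,0,0],0,0.28],
  [[0,0,-1.5],0,0.28],
  [[0,0,-2.5],0,0.28],
  [[0,2.5,-1],0,0.5],
  [[0,3.8,0],0,0.5],
  [[0,3.8,0],0,0.7],
  [[0,3.8,0],0,0.7],
  [[0,3.8,0],0,0.7],
  [[0,0,0],7,0.7],
  [[0,0,0],7,0.7],
  [[0,0,0],7,0.7],
  [[0,0,0],7,0.7],
  [[0,0,0],7,0.7],
  [[0,0,0],7,0.7],
  [[0,0,0],7,0.7],
  [[0,0,0],7,0.7],
  [[0,0,0],7,0.7],
])

```text
clock: 6.88
eef_pos: [571.2, 50.9, 373.3]
eef_rot: [-3.141, -0.0, 1.905]
wrist_force: [0.9, -1.5, 0.4]
finger_gap: 65.8
```

Run:
```python
from h import *
D={}
for n in ["scene","top","wrist"]:
    p,d,c=cam(n,n+"4"); D[n]=(p,d,c); np.savez(f"pics/{n}4.npz",p=p,d=d)
p,d,c=D["scene"];tray("scene",d,c,p)
P=inv(cloud(d,c))
for lo,hi,nm in((-115,-45,"bay1"),(-42,45,"bay2")):
    for zl,zh in((20,60),(66,78),(80,95)):
        k=(P[...,2]>zl)&(P[...,2]<zh)&(P[...,0]>lo)&(P[...,0]<hi)&(abs(P[...,1])<60);q=P[k]
        if len(q)>10: print(nm,zl,len(q),np.percentile(q,[2,98],axis=0).round(1).tolist())
need(ch(0,40,300),82.5)
s=manip.read_state();r=R.from_euler('xyz',s['eef_rot']).as_matrix();e=np.array(s['eef_pos']);print(np.round(s['joints'],3))
T=(cloud(d,c)-e)@r; T[...,2]*=-1
for h in range(60,420,20):
    q=T[(T[...,2]>=h)&(T[...,2]<h+20)&(abs(T[...,0])<150)&(abs(T[...,1])<150)&(cloud(d,c)[...,2]>250)]
    if len(q)>20: print(h,len(q),"x",np.percentile(q[:,0],[1,99]).round(),"y",np.percentile(q[:,1],[1,99]).round())
```

```text
h.py:40: RuntimeWarning: Mean of empty slice.
  V=np.linalg.svd(Q-Q.mean(0),full_matrices=False)[2];nn=V[2]*np.sign(V[2][2]);Q=Q[abs((Q-Q.mean(0))@nn)<2.5]
  ret = um.true_divide(
Traceback (most recent call last):
  File "h.py", line 40, in tray
    V=np.linalg.svd(Q-Q.mean(0),full_matrices=False)[2];nn=V[2]*np.sign(V[2][2]);Q=Q[abs((Q-Q.mean(0))@nn)<2.5]
                                                           ~^^^
IndexError: index 2 is out of bounds for axis 0 with size 0
```

View pics/scene4.png

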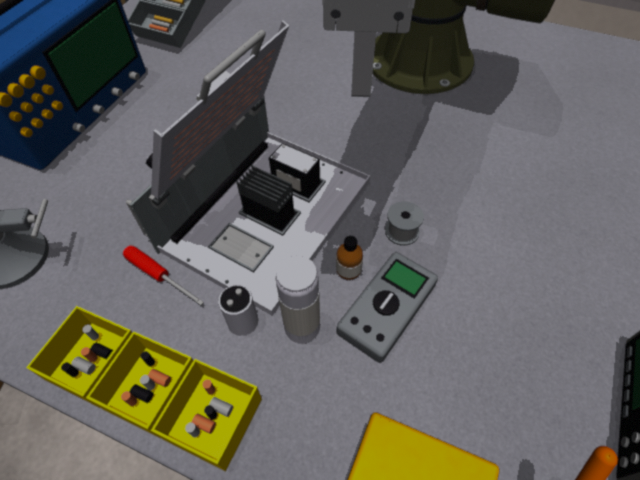

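View pics/wrist4.png

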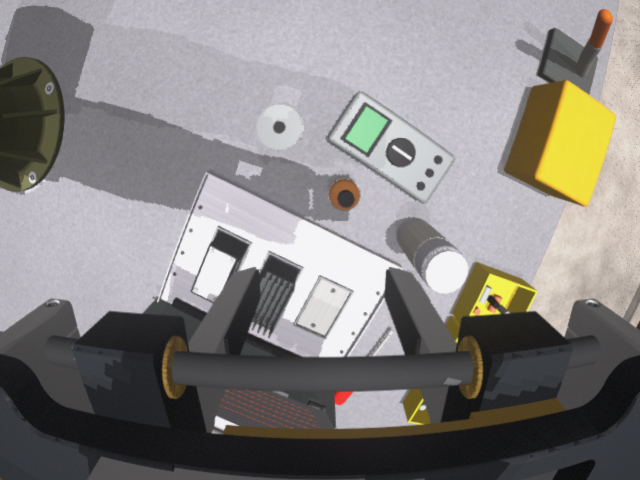

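Run:
```python
from h import *
z=np.load("pics/scene4.npz");p,d=z['p'],z['d'];c=vision.calibration("scene")
P=inv(cloud(d,c))
k=(P[...,2]>165)&(P[...,2]<275)&(abs(P[...,0])<125)&(P[...,1]>-100)&(P[...,1]<0);q=P[k]
for _ in range(5):
    V=np.linalg.svd(q-q.mean(0),full_matrices=False)[2];n=V[2];q=q[abs((q-q.mean(0))@n)<2]
n=n*np.sign(n[2]);print("tray",np.degrees(np.arctan2(-n[1],n[2])),n.round(3),q.mean(0),len(q))
k=(P[...,2]>285)&(abs(P[...,0])<45)&(P[...,1]<20)&(P[...,1]>-60);print("bail",P[k].mean(0),np.percentile(P[k],[2,98],axis=0))
for lo,hi,nm in((-115,-45,"bay1"),(-42,45,"bay2")):
    for zl,zh in((20,60),(66,78),(80,95)):
        k=(P[...,2]>zl)&(P[...,2]<zh)&(P[...,0]>lo)&(P[...,0]<hi)&(abs(P[...,1])<60);q=P[k]
        if len(q)>10: print(nm,zl,len(q),np.percentile(q,[2,98],axis=0).round(1).tolist())
need(ch(0,40,300),82.5)
c=vision.calibration("scene")
im=cv2.resize(p[120:310,130:390][:,:,::-1],None,fx=3,fy=3,interpolation=cv2.INTER_CUBIC)
pts=[]
for X,H in((-85,72),(0,88)):
    pts+=[ch(X+a,b,H) for a in(-22,22) for b in(-40,40)]
pts+=[ch(85+a,b,9) for a in(-25,25) for b in (-43,43)]+[ch(x,y,19) for x in(-160,160) for y in(-115,115)]
for q in proj(pts,c): cv2.circle(im,tuple(int(t) for t in ((q-[130,120]+.5)*3)),3,(0,0,255),1)
cv2.imwrite("pics/ov4.png",im)
```

```text
tray 66.09308069917245 [-0.001 -0.914  0.405] [ 11.6198074  -52.48746613 224.36288297] 4317
bail [  1.7917787  -11.19980403 317.52950154] [[-42.96346572 -16.13131386 312.38794918]
 [ 43.66018324  -8.1864262  320.46180284]]
bay1 20 646 [[-102.7, -36.5, 21.4], [-61.6, 41.0, 59.2]]
bay1 66 937 [[-105.4, -37.1, 67.0], [-62.3, 40.2, 74.8]]
bay2 20 748 [[-19.1, -38.9, 20.8], [22.1, 38.5, 59.3]]
bay2 66 259 [[-21.2, -40.2, 66.3], [22.1, 38.3, 77.8]]
bay2 80 1078 [[-22.0, -40.5, 80.4], [21.5, 37.5, 89.7]]
tcp [571.2  50.8 373.4] ch [  0.  161.3 373.4] yaw 109.68 shift cm [-10.79  -5.54   7.34] turn 27.18010747376809 gap 65.79688044232053 t 7.03
```

View pics/ov4.png

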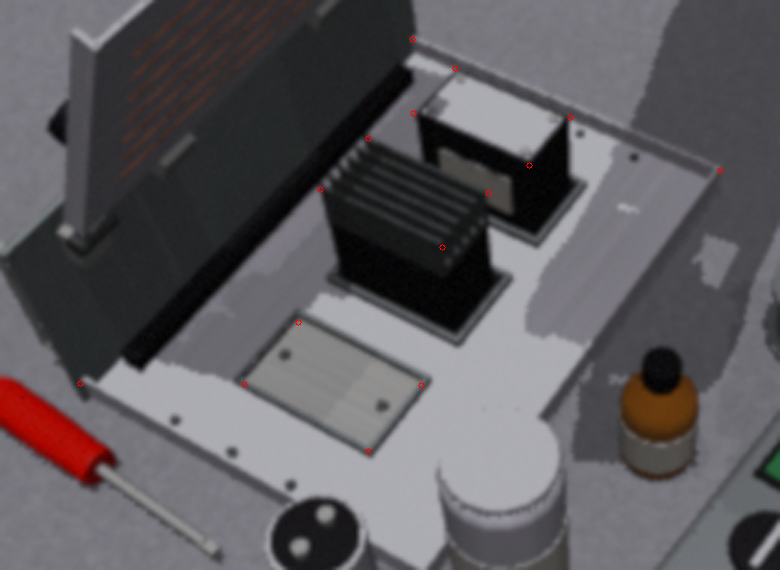

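Run:
```python
from h import *
z=np.load("pics/top4.npz");p,d=z['p'],z['d'];c=vision.calibration("top")
s=manip.read_state();e=np.array(s['eef_pos']);print(np.round(s['joints'],3))
P=inv(cloud(d,c))-inv(e)
for h in range(60,420,20):
    q=P[(P[...,2]>=h)&(P[...,2]<h+20)&(abs(P[...,0])<150)&(abs(P[...,1])<150)]
    if len(q)>20: print(h,len(q),"x",np.percentile(q[:,0],[1,99]).round(),"y",np.percentile(q[:,1],[1,99]).round())
im=p[:,:,::-1].copy()
hm=cv2.applyColorMap(np.uint8(np.clip(np.nan_to_num((P[...,2])*0.6),0,255)),cv2.COLORMAP_JET)
cv2.imwrite("pics/top4hm.png",hm)
```

```text
[ 0.025  0.294  1.197 -0.     1.651 -0.319]
80 119 x [-47. -10.] y [-43.  16.]
100 593 x [-48. -21.] y [-43.  12.]
120 296 x [-46. -21.] y [-41.   5.]
140 252 x [-48. -23.] y [-40.  11.]
160 1498 x [-47.  -7.] y [-41.  28.]
180 320 x [-34. -16.] y [-29.  25.]
200 667 x [-71. -20.] y [-25.  37.]
220 321 x [-76.  20.] y [-39.  37.]
240 1667 x [-145.   14.] y [-81.  37.]
260 11575 x [-148.   35.] y [-76.  47.]
280 25387 x [-149.   23.] y [-62.  53.]
300 192 x [-119. -109.] y [-28.  -6.]
```

View pics/top4.png

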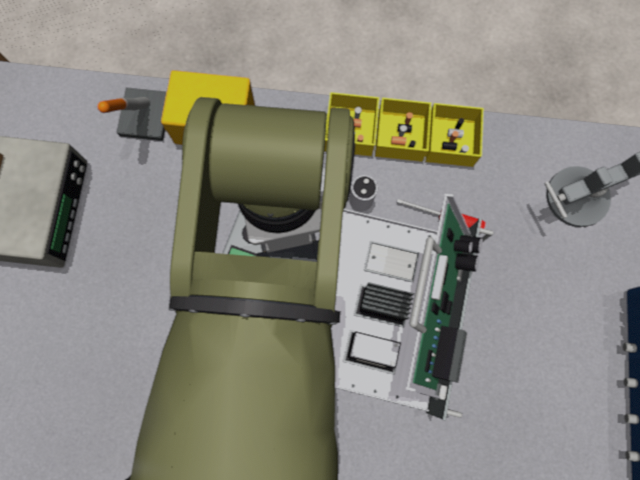

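View pics/top4hm.png

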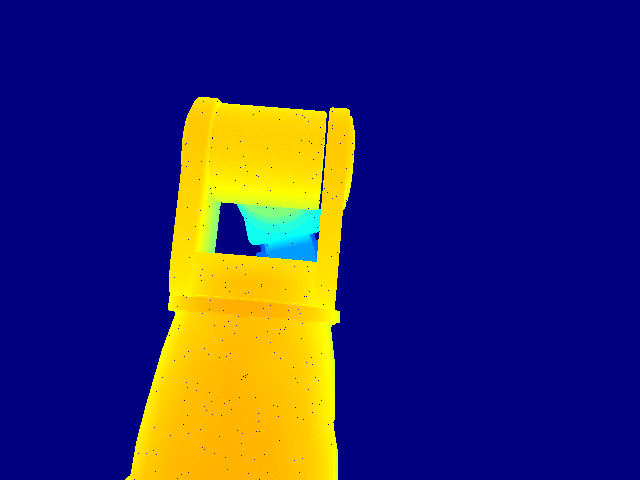

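Run:
```python
from h import *
z=np.load("pics/top4.npz");p,d=z['p'],z['d'];c=vision.calibration("top")
s=manip.read_state();e=np.array(s['eef_pos']);a=s['joints'][0]
P=cloud(d,c)-e; r=P[...,0]*np.cos(a)+P[...,1]*np.sin(a); t=-P[...,0]*np.sin(a)+P[...,1]*np.cos(a);h=P[...,2]
ok=(h>60)
for r0 in range(-140,80,20):
    k=ok&(r>=r0)&(r<r0+20)&(abs(t)<120)&(h>150)
    if k.sum()>10: print("r",r0,"t",np.percentile(t[k],[1,99]).round(),"h right prong", np.percentile(h[k&(t<-45)],[1,50,99]).round() if (k&(t<-45)).sum()>5 else "", "h mid",np.percentile(h[k&(abs(t)<30)],[1,50,99]).round() if (k&(abs(t)<30)).sum()>5 else "")
# right prong outer-face points
k=ok&(t<-52)&(t>-120)&(r>-60); q=np.c_[r[k],t[k],h[k]]; print(len(q)); 
for h0 in range(150,310,10):
    w=q[(q[:,2]>=h0)&(q[:,2]<h0+10)]
    if len(w): print(h0,len(w),"r",w[:,0].min().round(),w[:,0].max().round(),"t",w[:,1].min().round(),w[:,1].max().round())
# FK
D=[((.3,1.521),550.0,227.4),((.28,1.396),560.1,292.7),((.294,1.197),573.4,373.3),((.39,1.55),565.1,164.6)]
A=[];b=[]
for (j2,j3),R0,Z0 in D:
    A.append([np.sin(j2),np.sin(j2+j3),1,0]);b.append(R0);A.append([np.cos(j2),np.cos(j2+j3),0,1]);b.append(Z0)
print(np.linalg.lstsq(np.array(A),np.array(b),rcond=None))
```

```text
r -140 t [-54.  52.] h right prong [243. 266. 274.] h mid [285. 292. 296.]
r -120 t [-55.  55.] h right prong [247. 270. 279.] h mid [277. 292. 301.]
r -100 t [-53.  55.] h right prong [274. 278. 280.] h mid [278. 284. 292.]
r -80 t [-53.  56.] h right prong [278. 281. 283.] h mid [277. 279. 279.]
r -60 t [-53.  55.] h right prong [281. 283. 285.] h mid [152. 165. 168.]
r -40 t [-55.  54.] h right prong [249. 285. 287.] h mid [155. 257. 279.]
r -20 t [-58.  57.] h right prong [261. 287. 290.] h mid [175. 283. 287.]
r 0 t [-57.  57.] h right prong [266. 287. 290.] h mid [280. 285. 287.]
r 20 t [-55.  54.] h right prong [267. 279. 285.] h mid [267. 277. 281.]
839
240 7 r -33.0 -26.0 t -58.0 -55.0
250 33 r -33.0 -15.0 t -59.0 -55.0
260 103 r -31.0 31.0 t -59.0 -54.0
270 215 r -26.0 34.0 t -59.0 -53.0
280 481 r -60.0 26.0 t -57.0 -52.0
(array([307.07403063, 451.64236632,  27.28071308,  44.46260454]), array([85.07740046]), np.int32(4), array([2.92935062, 2.71275526, 0.23692931, 0.06106011]))
```

carry_out([
  [[0,0,0],6.8,0.7],
  [[0,0,0],6.8,0.7],
  [[0,0,0],6.8,0.7],
  [[0,0,0],6.8,0.7],
  [[-2.5,0,1],0,0.7],
  [[-3.5,0,1.5],0,0.7],
  [[-3.5,0,1.5],0,0.7],
  [[-3,0,1.5],0,0.7],
  [[-1.6,0,0],0,0.7],
  [[-0.8,0,0],0,0.7],
  [[0,0,0],0,0.7],
  [[0,0,0],0,0.7],
])

```text
clock: 8.03
eef_pos: [551.5, -96.4, 319.2]
eef_rot: [3.141, -0.0, 1.438]
wrist_force: [0.5, 0.4, 0.9]
finger_gap: 65.8
```

Run:
```python
from h import *
need(ch(0,-5,318),82.5)
cam("scene","scene5");cam("wrist","wrist5")
print(np.round(manip.read_state()['wrist_force'],1))
```

```text
tcp [551.5 -96.4 319.2] ch [-3.000e-01  1.280e+01  3.192e+02] yaw 82.41 shift cm [-1.78  0.03  0.12] turn -0.09496551059120861 gap 65.80287837317876 t 8.03
[-0.2  0.6 -0.4]
```

View pics/wrist5.png

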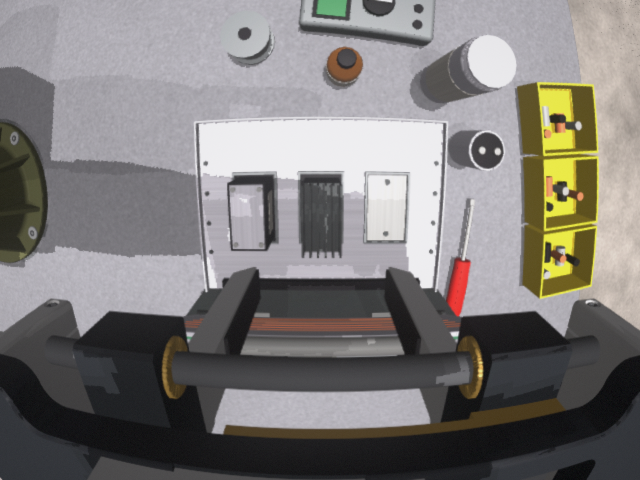

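carry_out([
  [[-0.5,0,0],0,0.7],
  [[-0.3,0,0],0,0.7],
  [[-0.3,0,0],0,0.7],
  [[-0.3,0,0],0,0.7],
  [[-0.3,0,0],0,0.7],
  [[0,0,0],0,0.7],
])

```text
clock: 8.63
eef_pos: [549.2, -113.4, 319.5]
eef_rot: [3.14, -0.001, 1.437]
wrist_force: [-0.2, 3.5, 3.2]
finger_gap: 65.7
```

carry_out([
  [[-0.2,0,0],0,0.7],
  [[-0.2,0,0],0,0.7],
  [[0,0,0],0,0.7],
])

```text
clock: 8.88
eef_pos: [548.8, -117.2, 319.6]
eef_rot: [3.14, -0.001, 1.437]
wrist_force: [0.9, 5.5, 4.4]
finger_gap: 66.0
```

carry_out([
  [[-0.2,0,0],0,0.7],
  [[-0.2,0,0],0,0.7],
  [[-0.1,0,0],0,0.7],
  [[0,0,0],0,0.7],
])

```text
clock: 9.22
eef_pos: [548.6, -118.5, 319.6]
eef_rot: [3.14, -0.008, 1.44]
wrist_force: [3.1, 30.2, 6.9]
finger_gap: 65.7
```

```bash
cat >> h.py <<'E'
def trayu(d,c):
    P=inv(cloud(d,c))
    k=(P[...,2]>165)&(P[...,2]<275)&(abs(P[...,0])<125)&(P[...,1]>-100)&(P[...,1]<10);q=P[k]
    for t in (20,8,4,2,2,2):
        V=np.linalg.svd(q-q.mean(0),full_matrices=False)[2];n=V[2];q=q[abs((q-q.mean(0))@n)<t]
    n=n*np.sign(n[2]);print("tray",np.degrees(np.arctan2(-n[1],n[2])).round(2),n.round(3),q.mean(0).round(1),len(q))
    k=(P[...,2]>270)&(abs(P[...,0])<45)&(P[...,1]<70)&(P[...,1]>-60);print("bail",np.nanmedian(P[k],axis=0))
E
python3 - <<'E'
from h import *
p,d,c=cam("scene","scene6");trayu(d,c);need(ch(0,-5,318),82.5)
print(np.round(manip.read_state()['wrist_force'],1))
E
```

```text
tray 68.76 [-0.001 -0.932  0.362] [ 13.5 -58.9 223. ] 4714
bail [ -7.49449313  -6.508214   328.64580629]
tcp [ 548.6 -118.5  319.6] ch [-3.000e-01 -9.500e+00  3.196e+02] yaw 82.52 shift cm [0.45 0.03 0.16] turn 0.019264475323325314 gap 65.8364298998761 t 9.27
[ 3.5 30.9  6.2]
```

carry_out([
  [[0.5,0,0],0,0.75],
  [[1.5,0,0],0,0.75],
  [[2.5,0,0],0,0.75],
  [[0.6,0,2.5],0,0.75],
  [[0,0,3.5],0,0.75],
  [[0,0,3],0,0.75],
  [[0,0,1],0,0.75],
  [[0,0,0],0,0.75],
  [[0,0,0],0,0.75],
])

```text
clock: 10.02
eef_pos: [555.0, -72.3, 220.0]
eef_rot: [3.141, 0.0, 1.436]
wrist_force: [0.2, 0.5, 0.9]
finger_gap: 70.6
```

```bash
cat >> h.py <<'E'
def wproj(P,c):
    M=c['mtx'];r,e=RT(c);q=(np.atleast_2d(P)-e)@r
    rho=np.hypot(q[:,0],q[:,1]);th=np.arctan2(rho,q[:,2]);k=M[0,0]*th/np.maximum(rho,1e-9)
    return np.c_[q[:,0]*k+M[0,2],q[:,1]*k+M[1,2]]
def wcloud(d,c):
    M=c['mtx'];v,u=np.mgrid[0:480,0:640];x=u-M[0,2];y=v-M[1,2];rr=np.hypot(x,y);th=rr/M[0,0]
    t=np.tan(th)/np.maximum(rr,1e-9);P=np.stack([x*t*d,y*t*d,d],-1);r,e=RT(c);P=P@r.T+e;P[(d<=0)|(th>1.4)]=np.nan;return P
E
python3 - <<'E'
from h import *
p,d,c=cam("scene","scene7");trayu(d,c)
need(ch(0,41,100),82.5)
c=vision.calibration("wrist");p,d=vision.camera("wrist");np.savez("pics/w7.npz",p=p,d=d,**c)
P=inv(wcloud(d,c))
for lo,hi,nm in((-115,-45,"bay1"),(-42,45,"bay2")):
    for zl,zh in((25,60),(66,78),(80,95)):
        k=(P[...,2]>zl)&(P[...,2]<zh)&(P[...,0]>lo)&(P[...,0]<hi)&(abs(P[...,1])<60);q=P[k]
        if len(q)>10: print(nm,zl,len(q),np.percentile(q,[1,99],axis=0).round(1).tolist())
im=p[:,:,::-1].copy()
pts=[]
for X,H in((-85,72),(0,88)): pts+=[ch(X+a,b,H) for a in(-22,22) for b in(-40,40)]
for X in(-85,0,85): pts+=[ch(X+a,b,12) for a in(-26,26) for b in(-44,44)]
pts+=[ch(x,115,19) for x in(-160,160)]
for q in wproj(pts,c): cv2.circle(im,tuple(int(t) for t in q),2,(0,0,255),1)
cv2.imwrite("pics/w7.png",im)
E
```

```text
tray 68.76 [-0.001 -0.932  0.362] [ 64.3 -60.1 219.9] 2582
bail [ 16.04090684  54.06346005 347.46204072]
tcp [555.3 -72.4 220.7] ch [  0.4  37.1 220.7] yaw 82.29 shift cm [ 0.39 -0.07 12.07] turn -0.20816549416855423 gap 70.48074928902446 t 10.07
bay1 25 844 [[-105.5, -36.4, 25.2], [-62.7, 41.1, 59.7]]
bay1 66 2701 [[-107.0, -26.4, 67.8], [-63.9, 40.8, 73.8]]
bay2 25 402 [[-22.5, 37.3, 25.2], [19.7, 38.7, 59.3]]
bay2 66 1001 [[-21.4, -40.6, 66.0], [18.3, 38.4, 77.5]]
bay2 80 1710 [[-23.6, -41.2, 80.6], [20.2, 38.2, 89.2]]
```

View pics/w7.png

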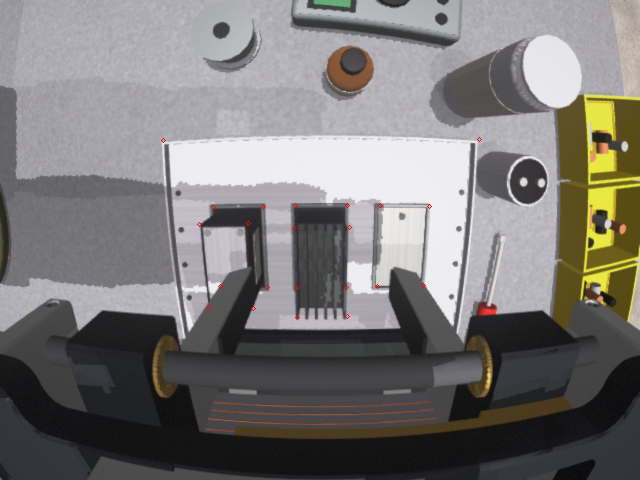

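View pics/scene7.png

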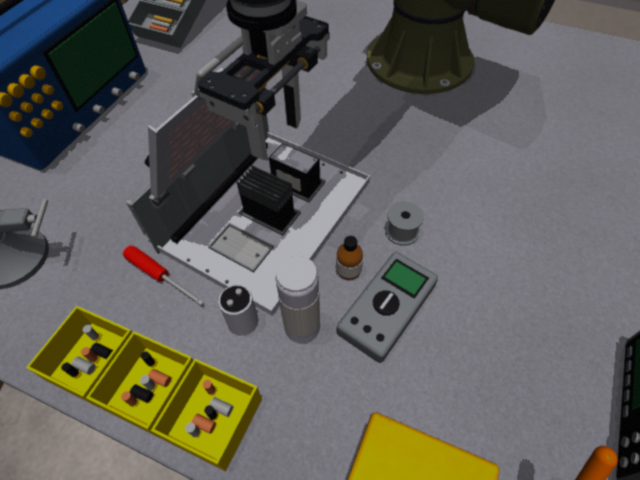

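carry_out([
  [[0.3,-0.15,2],-0.2,0.75],
  [[0,0,3],0,0.75],
  [[0,0,3],0,0.75],
  [[0,0,1],0,0.75],
  [[0,0,1],0,0.75],
  [[0,0,0],0,0.75],
])

```text
clock: 10.62
eef_pos: [553.6, -69.0, 118.6]
eef_rot: [-3.141, -0.0, 1.44]
wrist_force: [-1.2, 0.6, -0.0]
finger_gap: 70.4
```

Run:
```python
from h import *
need(ch(-1,40,65),82.5)
c=vision.calibration("wrist");p,d=vision.camera("wrist");cv2.imwrite("pics/w8.png",p[:,:,::-1])
```

```text
tcp [553.6 -69.  118.6] ch [ -1.7  40.3 118.6] yaw 82.5 shift cm [-0.03  0.07  5.36] turn -0.0032221773305423085 gap 70.37188117318333 t 10.62
```

View pics/w8.png

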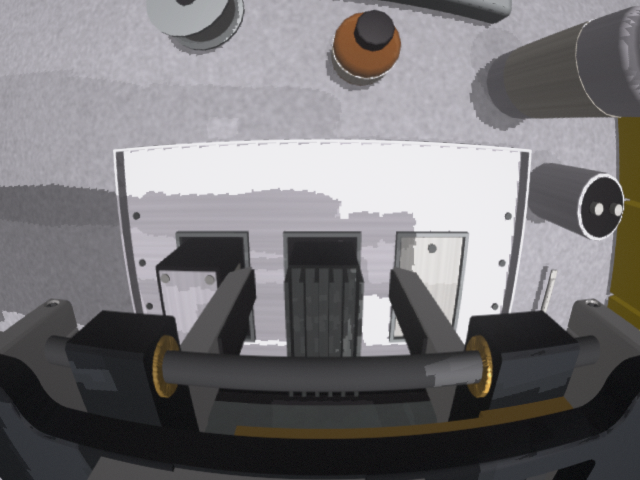

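The wrist view shows the finned block (290–360, 268) centred between the fingers, with no contact. I'll go on down and watch the force.

carry_out([
  [[0,0.07,0.8],0,0.75],
  [[0,0,0.8],0,0.75],
  [[0,0,0.8],0,0.75],
  [[0,0,0],0,0.75],
])

```text
clock: 11.0
eef_pos: [553.8, -68.2, 93.4]
eef_rot: [-3.14, -0.0, 1.441]
wrist_force: [-1.1, 0.6, -0.5]
finger_gap: 70.5
```

Run:
```python
from h import *
need(ch(-1,40,65),82.5)
s=manip.read_state();print(np.round(s['effort'],2),np.round(s['qd'],3))
p,d,c=cam("scene","scene9");trayu(d,c)
p,d,c=cam("top","top9")
```

```text
tcp [553.8 -68.2  93.4] ch [-1.7 41.  93.4] yaw 82.56 shift cm [-0.1   0.07  2.84] turn 0.05984467373667712 gap 70.45145189181596 t 11.0
[ -7.28 -60.48 -33.56  -0.43  -0.36   0.  ] [ 0.005 -0.004 -0.     0.008  0.03   0.   ]
tray 68.76 [-0.001 -0.932  0.362] [ 39.8 -59.2 222. ] 3781
bail [ 25.3049975   29.48555767 355.89364757]
```

View pics/top9.png

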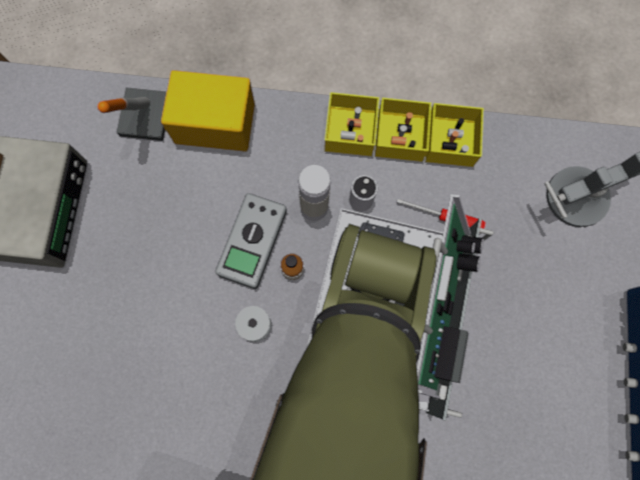

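carry_out([
  [[0.14,0.07,0],0,0.75],
  [[0,0,0.8],0,0.75],
  [[0,0,0],0,0.75],
])

```text
clock: 11.35
eef_pos: [554.8, -67.8, 85.7]
eef_rot: [-3.141, 0.0, 1.44]
wrist_force: [-0.1, 0.4, -0.5]
finger_gap: 70.6
```

Run:
```python
from h import *
need(ch(-1,41.5,65),82.5)
s=manip.read_state();print(np.round(s['effort'],2),np.round(s['qd'],3))
```

```text
tcp [554.8 -67.8  85.7] ch [-0.7 41.6 85.7] yaw 82.49 shift cm [-0.01 -0.03  2.07] turn -0.014058993113394536 gap 70.55927458244003 t 11.35
[-3.240e+00 -6.107e+01 -3.311e+01 -1.800e-01 -2.400e-01  2.000e-02] [ 0.003 -0.003  0.004  0.006  0.026 -0.001]
```

carry_out([
  [[0,0,0.7],0,0.75],
  [[0,0,0.3],0,0.7],
  [[0,0,0],0,0.6],
])

```text
clock: 11.6
eef_pos: [554.6, -67.4, 75.7]
eef_rot: [-3.14, -0.0, 1.44]
wrist_force: [0.4, 0.2, 0.2]
finger_gap: 62.0
```

Run:
```python
from h import *
need(ch(-1,41.5,65),82.5)
s=manip.read_state();print(np.round(s['effort'],2),np.round(s['qd'],3))
```

```text
tcp [554.6 -67.4  75.7] ch [-1.  41.9 75.7] yaw 82.52 shift cm [-0.04  0.    1.07] turn 0.01860209602273244 gap 62.01488759882219 t 11.6
[ -6.2  -61.05 -32.24  -0.23  -0.17   0.  ] [ 0.006 -0.004  0.001  0.006  0.014 -0.002]
```

carry_out([
  [[0,0,0],0,0.3],
  [[0,0,0],0,0.3],
  [[0,0,0],0,0.3],
  [[0,0,0],0,0.3],
  [[0,0,0],0,0.3],
], grip_force=55)

```text
clock: 12.02
eef_pos: [554.8, -67.3, 76.5]
eef_rot: [-3.141, -0.0, 1.44]
wrist_force: [-0.2, -0.3, -3.0]
finger_gap: 43.1
```

Run:
```python
from h import *
need(ch(-1,41.5,65),82.5)
s=manip.read_state();print(np.round(s['effort'],2),np.round(s['wrist_force'],2),np.round(s['moment'],2))
p,d,c=cam("scene","scene10");cam("wrist","w10")
```

```text
tcp [554.8 -67.3  76.5] ch [-0.8 42.1 76.5] yaw 82.53 shift cm [-0.06 -0.02  1.15] turn 0.034295659217605134 gap 43.071089029964746 t 12.02
[-9.020e+00 -6.220e+01 -3.354e+01 -1.700e-01 -1.100e-01 -4.000e-02] [-0.25 -0.26 -3.01] [-0.03  0.16 -0.01]
```

View pics/w10.png

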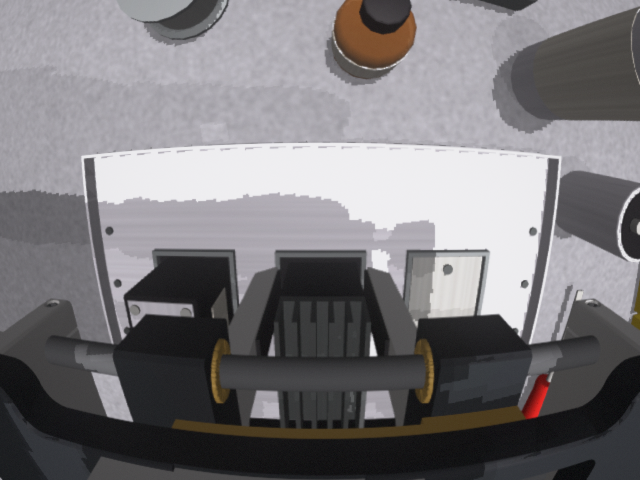

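carry_out([
  [[0.1,0,-0.4],0,0.3],
  [[0,0,-0.6],0,0.3],
  [[0,0,-0.6],0,0.3],
  [[0,0,0],0,0.3],
  [[0,0,0],0,0.3],
])

```text
clock: 12.53
eef_pos: [555.6, -67.3, 93.6]
eef_rot: [3.14, 0.0, 1.439]
wrist_force: [-0.5, -0.5, -4.4]
finger_gap: 43.3
```

```bash
cat >> h.py <<'E'
def mod(P,lo,hi,top,zr=None):
    # module pose from cloud in chassis frame: top plane tilt + extents
    k=(P[...,0]>lo)&(P[...,0]<hi)&(P[...,1]>-60)&(P[...,1]<70)&(P[...,2]>top-6)&(P[...,2]<top+6);q=P[k]
    if len(q)<20: print("few",len(q));return
    A=np.c_[q[:,:2],np.ones(len(q))];w=np.ones(len(q),bool)
    for _ in range(4):
        f=np.linalg.lstsq(A[w],q[w,2],rcond=None)[0];w=abs(A@f-q[:,2])<2
    print("n",len(q),"ext",np.percentile(q,[1,99],axis=0).round(1).tolist(),"tilt deg x,y",np.degrees(f[:2]).round(2))
E
python3 - <<'E'
from h import *
need(ch(-1,41.5,65),82.5)
s=manip.read_state();print(np.round(s['effort'],2),np.round(s['wrist_force'],2),np.round(s['moment'],2))
p,d,c=cam("scene","scene11");P=inv(cloud(d,c));mod(P,-32,32,103)
cam("wrist","w11")
E
```

```text
tcp [555.6 -67.3  93.6] ch [-0.  42.2 93.6] yaw 82.45 shift cm [-0.07 -0.1   2.86] turn -0.04682651889891076 gap 43.3488500384346 t 12.53
[-3.000e-02 -6.111e+01 -3.293e+01 -1.100e-01  9.000e-02 -0.000e+00] [-0.48 -0.5  -4.44] [0.17 0.03 0.05]
n 118 ext [[-31.7, 32.3, 97.3], [31.6, 52.4, 108.8]] tilt deg x,y [-0.14  5.76]
```

View pics/scene11.png

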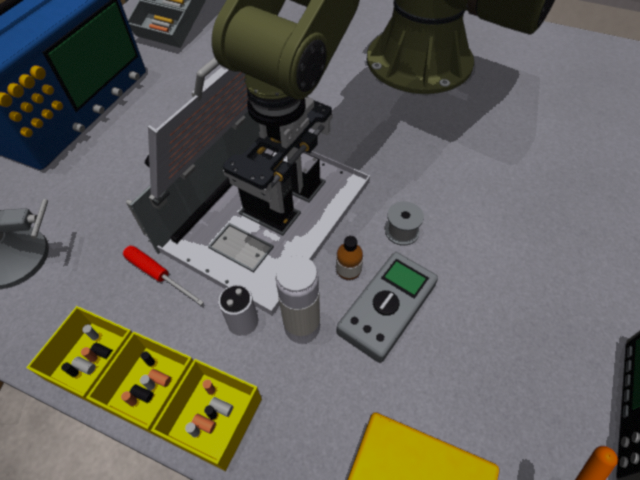

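Run:
```python
import cv2
a=cv2.imread("pics/scene11.png")[110:270,190:370];cv2.imwrite("pics/s11z.png",cv2.resize(a,None,fx=4,fy=3.7,interpolation=cv2.INTER_CUBIC))
```

```text
(no output)
```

View pics/s11z.png

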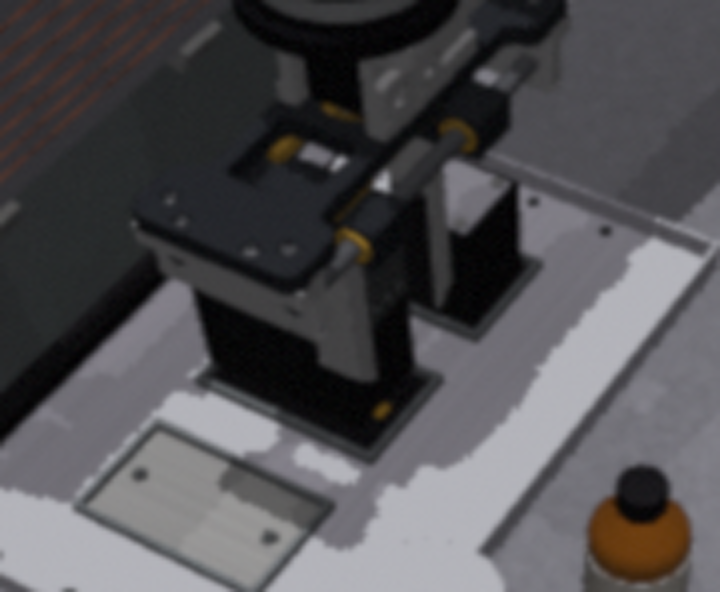

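View pics/w11.png

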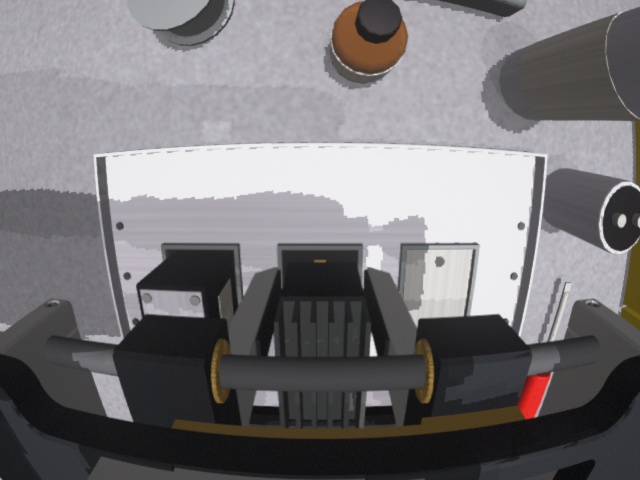

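```bash
cat >> h.py <<'E'
def front(P,lo,hi,y0,y1,z0,z1):
    k=(P[...,0]>lo)&(P[...,0]<hi)&(P[...,1]>y0)&(P[...,1]<y1)&(P[...,2]>z0)&(P[...,2]<z1);q=P[k]
    if len(q)<20: print("few front",len(q));return
    A=np.c_[q[:,0],q[:,2],np.ones(len(q))];w=np.ones(len(q),bool)
    for _ in range(5):
        f=np.linalg.lstsq(A[w],q[w,1],rcond=None)[0];w=abs(A@f-q[:,1])<2
    q=q[w];print("front n",len(q),"y/z slope deg",np.degrees(f[1]).round(2),"yaw",np.degrees(f[0]).round(2),"y",np.median(q[:,1]).round(1),"z",np.percentile(q[:,2],[1,99]).round(1),"x",np.percentile(q[:,0],[1,99]).round(1))
E
python3 - <<'E'
from h import *
c=vision.calibration("wrist");p,d=vision.camera("wrist");P=inv(wcloud(d,c))
front(P,-22,22,28,50,18,110)
p,d,c=cam("scene");P=inv(cloud(d,c))
front(P,-22,22,28,50,18,110)
k=(P[...,0]>15)&(P[...,0]<30)&(P[...,1]<35)&(P[...,1]>-50)&(P[...,2]>12)&(P[...,2]<110);q=P[k];print(len(q))
for y0 in range(-45,40,10):
    w=q[(q[:,1]>=y0)&(q[:,1]<y0+10)]
    if len(w)>5: print(y0,len(w),np.percentile(w[:,2],[1,99]).round(1))
E
```

```text
front n 4093 y/z slope deg -0.71 yaw -0.09 y 38.4 z [ 23.5 104.7] x [-21.6  20.5]
front n 383 y/z slope deg -0.67 yaw -0.09 y 38.2 z [ 24.5 104. ] x [-21.3  21.5]
675
-45 55 [12.3 73.3]
-35 96 [12.3 75.6]
-25 94 [12.4 74.1]
-15 89 [12.3 73.8]
-5 95 [12.4 75.1]
5 91 [12.3 73.6]
15 87 [12.3 73.3]
25 65 [12.2 60.7]
```

carry_out([
  [[0.15,0,-0.5],0,0.3],
  [[0,1.5,-0.3],0,0.3],
  [[0,2.5,0],0,0.3],
  [[0,2.5,0],0,0.3],
  [[0,1.5,0],0,0.3],
  [[0,0.55,0],0,0.3],
  [[0,0,0],0,0.3],
  [[0,0,0],0,0.3],
])

```text
clock: 13.4
eef_pos: [639.5, -76.2, 100.4]
eef_rot: [-3.141, -0.0, 1.44]
wrist_force: [0.2, 0.0, -4.2]
finger_gap: 43.5
```

```bash
cat > chk.py <<'E'
from h import *
import sys
lo,hi,y0,y1,z0,z1=map(float,sys.argv[1:7])
need(C0)
s=manip.read_state();print(np.round(s['effort'][0],2),np.round(s['wrist_force'],2),np.round(s['moment'],2))
c=vision.calibration("wrist");p,d=vision.camera("wrist");P=inv(wcloud(d,c));front(P,lo,hi,y0,y1,z0,z1)
if len(sys.argv)>7: cv2.imwrite(f"pics/{sys.argv[7]}.png",p[:,:,::-1])
p,d,c=cam("scene");P=inv(cloud(d,c));front(P,lo,hi,y0,y1,z0,z1)
E
python3 chk.py 60 110 28 50 18 130 w12
```

```text
tcp [639.5 -76.2 100.4] ch [ 84.4  44.3 100.4] yaw 82.51 shift cm [-4.43 -8.43 10.05] turn None gap 43.47353601072881 t 13.4
-0.03 [ 0.24  0.04 -4.2 ] [ 0.13  0.08 -0.04]
front n 4293 y/z slope deg -0.67 yaw -0.1 y 40.3 z [ 31.2 123.2] x [ 62.1 105.4]
front n 508 y/z slope deg -0.37 yaw -0.65 y 40.0 z [ 31.8 124.3] x [ 61.9 106.1]
```

View pics/w12.png

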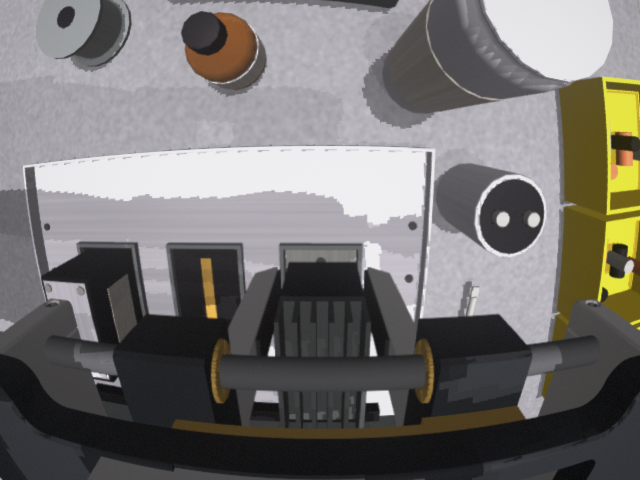

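carry_out([
  [[0,0.1,0.6],0,0.3],
  [[0,0,0.7],0,0.3],
  [[0,0,0.4],0,0.3],
  [[0,0,0.3],0,0.3],
  [[0,0,0.2],0,0.3],
  [[0,0,0],0,0.3],
])

```text
clock: 14.0
eef_pos: [641.1, -76.4, 79.3]
eef_rot: [-3.141, 0.0, 1.44]
wrist_force: [-4.8, 0.8, 2.8]
finger_gap: 43.0
```

```bash
python3 chk.py 60 110 28 50 12 130 w13
```

```text
tcp [641.1 -76.4  79.3] ch [85.9 44.3 79.3] yaw 82.5 shift cm [-4.43 -8.59  7.93] turn None gap 43.001906645408305 t 14.0
-0.56 [-4.79  0.81  2.83] [ 0.22  1.01 -0.17]
front n 4228 y/z slope deg -0.35 yaw -0.2 y 40.2 z [ 13.2 111.1] x [ 63.6 107. ]
front n 450 y/z slope deg -0.04 yaw -0.79 y 39.9 z [ 12.9 110.7] x [ 63.7 107.9]
```

View pics/w13.png

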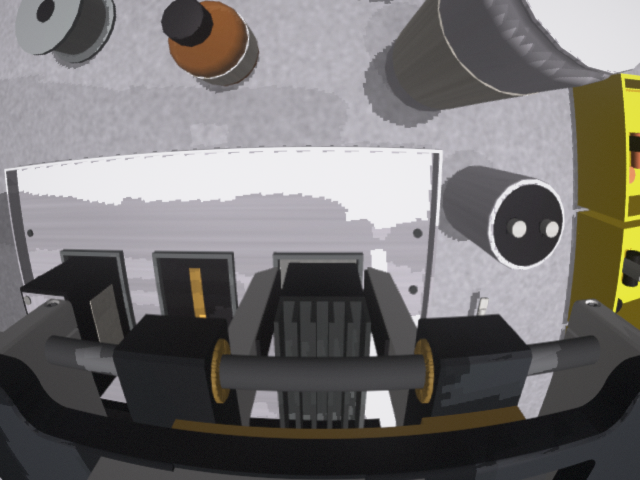

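carry_out([
  [[0,0,0],0,0.75],
  [[0,0,0],0,0.75],
  [[0,0,0],0,0.75],
  [[0,0,-1],0,0.75],
  [[0,0,-2],0,0.75],
  [[0,0,-3],0,0.75],
  [[0,-1,-0.5],0,0.75],
  [[-0.3,-4,0],0,0.75],
  [[0,-4,0],0,0.75],
  [[0,-4,0],0,0.75],
  [[0,-3,0],0,0.75],
  [[0,-1,0],0,0.75],
  [[0,0,0],0,0.75],
  [[0,0,0],0,0.75],
])

```text
clock: 15.27
eef_pos: [473.0, -57.5, 144.8]
eef_rot: [3.139, 0.0, 1.44]
wrist_force: [-1.3, -0.5, 0.6]
finger_gap: 70.7
```

```bash
python3 chk.py -115 -60 28 50 12 130 w14
python3 - <<'E'
from h import *
p,d,c=cam("scene","scene14");trayu(d,c);P=inv(cloud(d,c));front(P,60,110,28,50,12,130);mod(P,55,115,91)
E
```

```text
tcp [473.  -57.5 144.8] ch [-83.2  41.1 144.8] yaw 82.49 shift cm [-4.11  8.29 14.5 ] turn None gap 70.65355290217586 t 15.27
0.05 [-1.31 -0.51  0.56] [-0.07  0.08  0.03]
front n 1544 y/z slope deg -3.54 yaw -0.27 y 40.4 z [12.6 72.9] x [-106.7  -64.1]
front n 362 y/z slope deg -2.09 yaw -2.83 y 40.1 z [12.4 73.8] x [-105.2  -62.1]
tray 68.77 [-0.001 -0.932  0.362] [ 11.6 -58.2 224.5] 4870
bail [  3.44020834 -34.18161526 286.90824451]
front n 596 y/z slope deg -1.73 yaw -1.2 y 39.7 z [13.1 92.1] x [ 64.4 108.3]
n 939 ext [[64.1, -39.2, 85.1], [108.2, 40.1, 93.1]] tilt deg x,y [-0.12 -0.17]
```

View pics/w14.png

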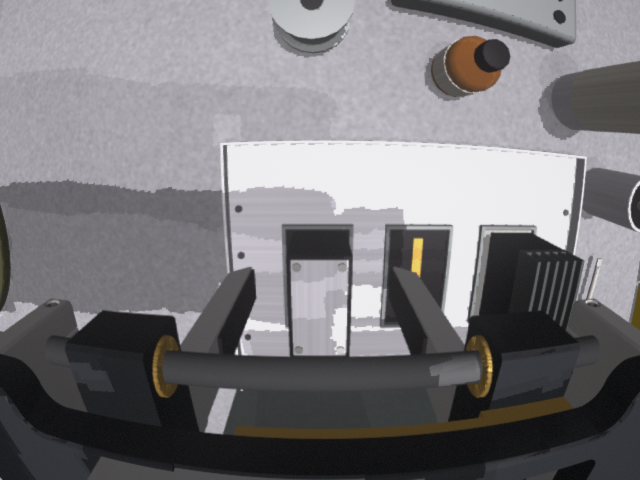

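View pics/scene14.png

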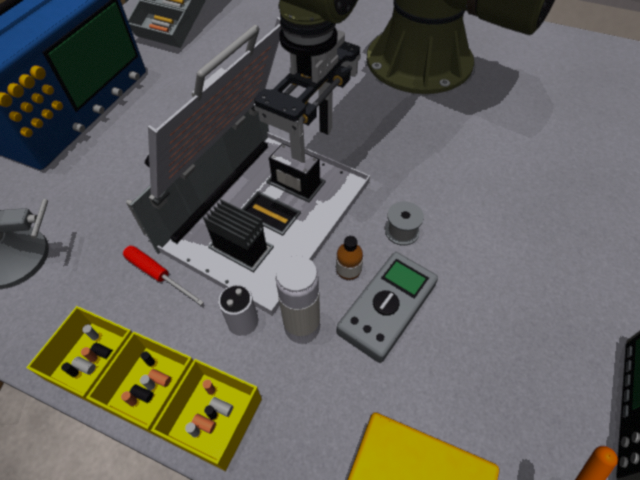

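carry_out([
  [[0.12,-0.2,2],0,0.75],
  [[0,0,2.5],0,0.75],
  [[0,0,2],0,0.75],
  [[0,0,1],0,0.75],
  [[0,0,0.5],0,0.75],
  [[0,0,0.2],0,0.75],
  [[0,0,0],0,0.7],
])

```text
clock: 16.0
eef_pos: [470.9, -55.9, 62.0]
eef_rot: [3.141, -0.0, 1.44]
wrist_force: [0.6, 0.0, 0.2]
finger_gap: 67.0
```

```bash
python3 chk.py -115 -60 28 50 12 70 w15
```

```text
tcp [470.9 -55.9  62. ] ch [-85.5  42.4  62. ] yaw 82.5 shift cm [-4.24  8.55  6.21] turn None gap 66.99844831199157 t 16.0
-0.02 [0.57 0.   0.24] [-0.04  0.07  0.02]
front n 3821 y/z slope deg 0.03 yaw -0.04 y 40.6 z [12.5 69.7] x [-107.1  -64.4]
front n 266 y/z slope deg 0.03 yaw 0.11 y 40.2 z [13.1 69.6] x [-105.4  -64.1]
```

View pics/w15.png

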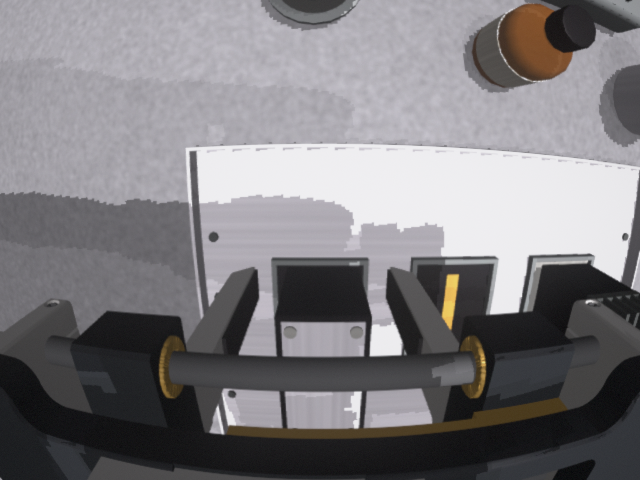

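carry_out([
  [[0,0,0],0,0.3],
  [[0,0,0],0,0.3],
  [[0,0,0],0,0.3],
  [[0,0,0],0,0.3],
  [[0,0,0],0,0.3],
  [[0,0,-0.4],0,0.3],
  [[0,0,-0.6],0,0.3],
  [[0,0,-0.7],0,0.3],
  [[0,0,-0.5],0,0.3],
  [[0,0,0],0,0.3],
  [[0,0,0],0,0.3],
])

```text
clock: 17.02
eef_pos: [470.5, -55.8, 84.1]
eef_rot: [3.141, 0.0, 1.44]
wrist_force: [0.4, -0.4, -4.5]
finger_gap: 43.5
```

```bash
python3 chk.py -115 -60 28 50 16 100 w16
```

```text
tcp [470.5 -55.8  84.1] ch [-85.9  42.4  84.1] yaw 82.5 shift cm [-4.24  8.58  8.41] turn None gap 43.50556526223951 t 17.02
0.01 [ 0.42 -0.42 -4.47] [0.14 0.05 0.04]
front n 4707 y/z slope deg -0.74 yaw 0.45 y 40.5 z [30.7 94.6] x [-108.1  -64.8]
front n 292 y/z slope deg 0.19 yaw -0.89 y 40.3 z [28.9 95.3] x [-108.5  -63.8]
```

View pics/w16.png

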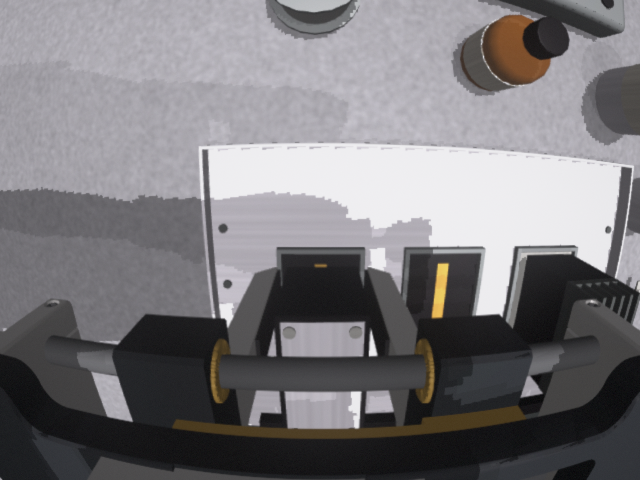

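carry_out([
  [[0.07,1,0],0,0.3],
  [[0,2,0],0,0.3],
  [[0,2.5,0],0,0.3],
  [[0,2,0],0,0.3],
  [[0,0.85,0],0,0.3],
  [[0,0.25,0],0,0.3],
  [[0,0,0],0,0.3],
  [[0,0,0],0,0.3],
])

```text
clock: 17.78
eef_pos: [555.0, -66.3, 83.3]
eef_rot: [-3.14, -0.0, 1.44]
wrist_force: [-0.2, 0.2, -5.0]
finger_gap: 43.7
```

```bash
python3 chk.py -35 35 28 50 16 100 w17
```

```text
tcp [555.  -66.3  83.3] ch [-0.7 43.1 83.3] yaw 82.5 shift cm [-4.31  0.08  8.33] turn None gap 43.704389247513625 t 17.78
-0.02 [-0.24  0.19 -5.03] [0.14 0.04 0.01]
front n 4726 y/z slope deg -0.87 yaw 0.46 y 41.3 z [29.9 93.9] x [-23.1  20.3]
front n 374 y/z slope deg -0.35 yaw -0.26 y 41.0 z [29.3 95.1] x [-23.1  33.3]
```

View pics/w17.png

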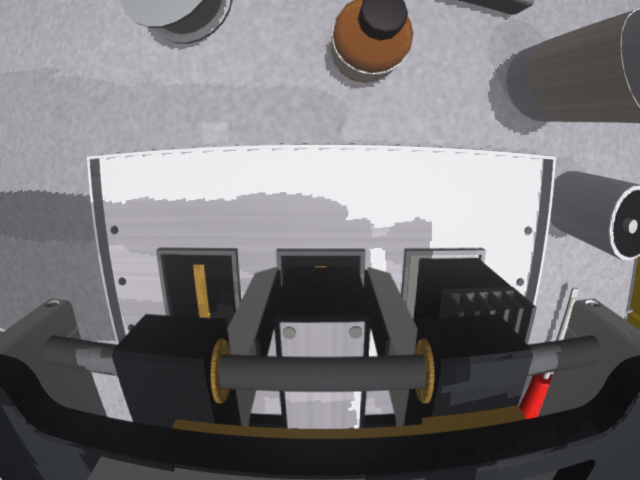

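carry_out([
  [[0,0.1,0.5],0,0.3],
  [[0,0,0.7],0,0.3],
  [[0,0,0.5],0,0.3],
  [[0,0,0.3],0,0.3],
  [[0,0,0.2],0,0.3],
  [[0,0,0],0,0.3],
])

```text
clock: 18.38
eef_pos: [556.6, -66.4, 62.1]
eef_rot: [-3.141, -0.0, 1.44]
wrist_force: [-4.8, 0.5, 4.4]
finger_gap: 43.2
```

```bash
python3 chk.py -30 30 28 55 10 100 w18
```

```text
tcp [556.6 -66.4  62.1] ch [ 0.8 43.2 62.1] yaw 82.5 shift cm [-4.32 -0.08  6.21] turn None gap 43.24963449537727 t 18.38
-0.42 [-4.79  0.48  4.35] [ 0.17  0.93 -0.13]
front n 4810 y/z slope deg -0.48 yaw 0.28 y 41.3 z [10.8 93.6] x [-21.6  22. ]
front n 199 y/z slope deg 6.32 yaw -0.99 y 41.1 z [10.5 98.5] x [-28.9  25.3]
```

View pics/w18.png

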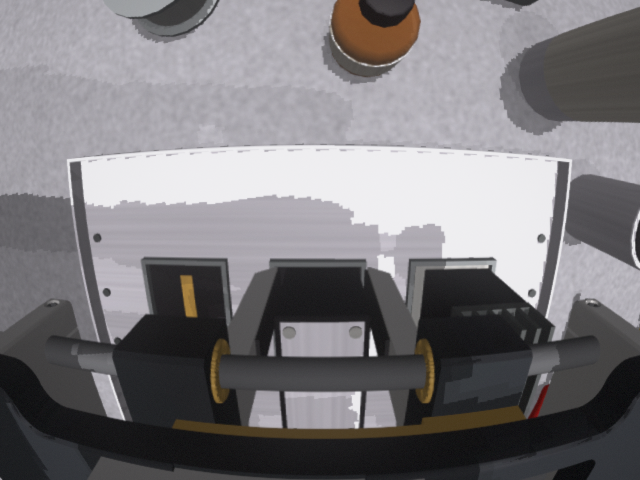

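carry_out([
  [[0,0,0],0,0.72],
  [[0,0,0],0,0.72],
  [[0,0,0],0,0.72],
  [[0,0,-1],0,0.72],
  [[0,0,-2.5],0,0.72],
  [[0,0,-3],0,0.72],
  [[0,0.5,-1.5],0,0.75],
  [[-0.1,3,0],0,0.75],
  [[0,3.5,0],0,0.75],
  [[0,1.2,0],0,0.75],
  [[0,0.3,0],0,0.75],
  [[0,0,0],0,0.75],
])

```text
clock: 19.48
eef_pos: [640.9, -78.6, 141.7]
eef_rot: [-3.141, 0.0, 1.44]
wrist_force: [-0.2, -0.9, -0.6]
finger_gap: 70.3
```

```bash
python3 chk.py 60 115 28 50 12 88 w19
python3 - <<'E'
from h import *
p,d,c=cam("scene","scene19");P=inv(cloud(d,c));mod(P,-30,30,72);mod(P,55,115,91)
E
```

```text
tcp [640.9 -78.6 141.7] ch [ 86.1  42.1 141.7] yaw 82.5 shift cm [-4.21 -8.6  14.17] turn None gap 70.26039082465822 t 19.48
-0.04 [-0.17 -0.86 -0.61] [-0.06  0.04  0.  ]
front n 1769 y/z slope deg -0.41 yaw -0.18 y 40.2 z [12.7 87.1] x [ 63.8 106.8]
front n 557 y/z slope deg -0.78 yaw -0.57 y 39.7 z [12.8 87.1] x [ 64.3 108.4]
n 668 ext [[-20.1, -31.5, 66.5], [23.8, 41.5, 75.0]] tilt deg x,y [-0.54 -0.2 ]
n 416 ext [[64.0, -36.9, 85.2], [108.3, 40.6, 93.3]] tilt deg x,y [-0.57 -0.39]
```

View pics/w19.png

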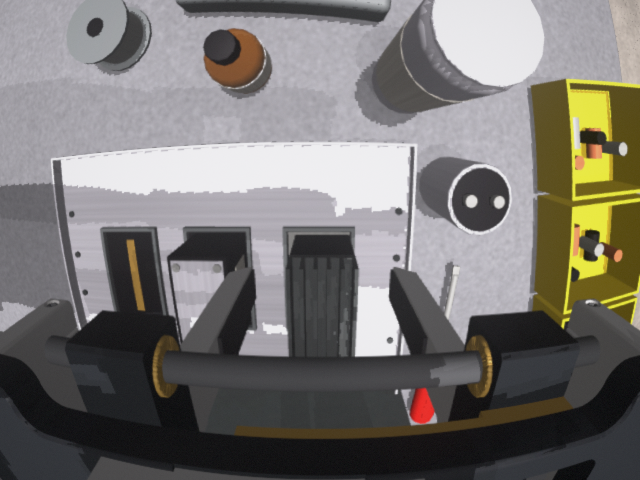

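carry_out([
  [[0,0,2],0,0.75],
  [[0,0,2.5],0,0.75],
  [[0,0,1.2],0,0.72],
  [[0,0,0.5],0,0.7],
  [[0,0,0],0,0.7],
  [[0,0,0],0,0.3],
  [[0,0,0],0,0.3],
  [[0,0,0],0,0.3],
  [[0,0,0],0,0.3],
  [[0,0,0],0,0.3],
  [[0,0,-0.4],0,0.3],
  [[0,0,-0.6],0,0.3],
  [[0,0,-0.8],0,0.3],
  [[0,0,0],0,0.3],
])

```text
clock: 20.8
eef_pos: [641.5, -78.7, 99.6]
eef_rot: [3.14, 0.0, 1.44]
wrist_force: [-0.7, -0.2, -4.2]
finger_gap: 43.8
```

```bash
python3 chk.py 60 115 28 50 16 106 w20
```

```text
tcp [641.5 -78.7  99.6] ch [86.6 42.1 99.6] yaw 82.5 shift cm [-4.21 -8.68  9.94] turn None gap 43.79897901744958 t 20.8
-0.0 [-0.65 -0.23 -4.17] [0.11 0.01 0.03]
front n 3780 y/z slope deg -0.48 yaw -0.46 y 40.3 z [ 29.5 104.9] x [ 64.3 107.6]
front n 498 y/z slope deg -0.43 yaw -0.58 y 39.9 z [ 28.4 104.5] x [ 64.6 108.6]
```

View pics/w20.png

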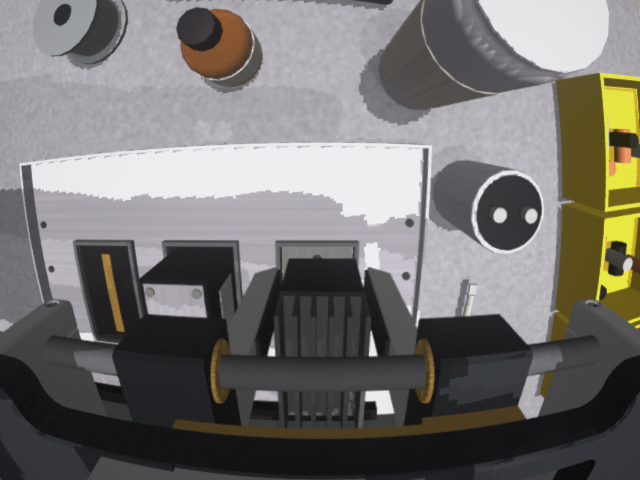

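carry_out([
  [[0,0,-1],0,0.3],
  [[0,0,-2],0,0.3],
  [[0,0,-2],0,0.3],
  [[0,0,-1.2],0,0.3],
  [[0,-0.7,0],0,0.3],
  [[0,-2,0],0,0.3],
  [[0,-3,0],0,0.3],
  [[0,-3,0],0,0.3],
  [[0,-3,0],0,0.3],
  [[0,-2.7,0],0,0.3],
  [[0,-1.8,0],0,0.3],
  [[0,-0.8,0],0,0.3],
  [[0,0,0],0,0.3],
  [[0,0,0],0,0.3],
])

```text
clock: 22.07
eef_pos: [472.7, -56.5, 159.8]
eef_rot: [3.141, 0.0, 1.44]
wrist_force: [0.4, 0.1, -3.6]
finger_gap: 43.4
```

```bash
python3 chk.py -115 -55 28 52 70 160 w21
```

```text
tcp [472.7 -56.5 159.8] ch [-83.6  42.1 159.8] yaw 82.5 shift cm [-4.21  8.35 15.98] turn None gap 43.413538793770854 t 22.07
0.05 [ 0.35  0.06 -3.56] [ 0.16 -0.01 -0.01]
front n 3574 y/z slope deg -0.52 yaw -0.51 y 40.2 z [ 89.5 158.8] x [-105.9  -62.7]
front n 400 y/z slope deg -0.22 yaw -1.33 y 40.0 z [ 89.3 158.7] x [-105.5  -60.5]
```

View pics/w21.png

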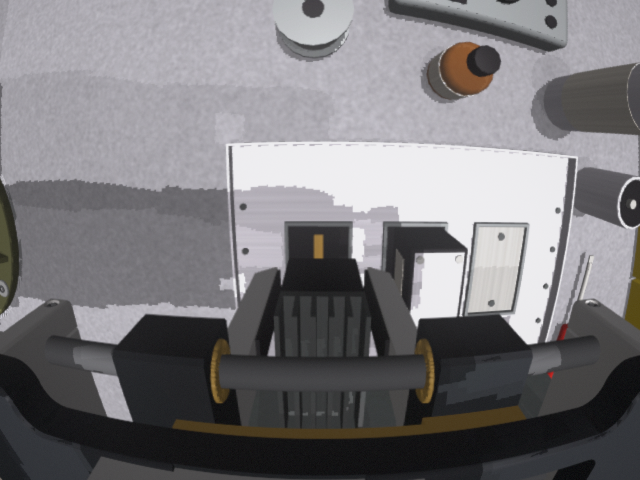

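carry_out([
  [[0,-0.12,1],0,0.3],
  [[0,0,2],0,0.3],
  [[0,0,2],0,0.3],
  [[0,0,1],0,0.3],
  [[0,0,0.6],0,0.3],
  [[0,0,0],0,0.3],
  [[0,0,0],0,0.3],
])

```text
clock: 22.75
eef_pos: [471.5, -56.3, 94.0]
eef_rot: [3.141, 0.0, 1.44]
wrist_force: [-0.0, -0.1, -4.9]
finger_gap: 43.5
```

```bash
python3 chk.py -115 -55 28 52 18 112 w22
```

```text
tcp [471.5 -56.3  94. ] ch [-84.8  42.1  94. ] yaw 82.5 shift cm [-4.21  8.48  9.4 ] turn None gap 43.50819754255014 t 22.75
-0.02 [-0.01 -0.07 -4.9 ] [0.09 0.06 0.01]
front n 4117 y/z slope deg -0.55 yaw -0.48 y 40.2 z [ 24.  105.1] x [-107.1  -63.8]
front n 374 y/z slope deg -0.11 yaw -1.19 y 39.9 z [ 24.3 107.6] x [-107.6  -61.9]
```

View pics/w22.png

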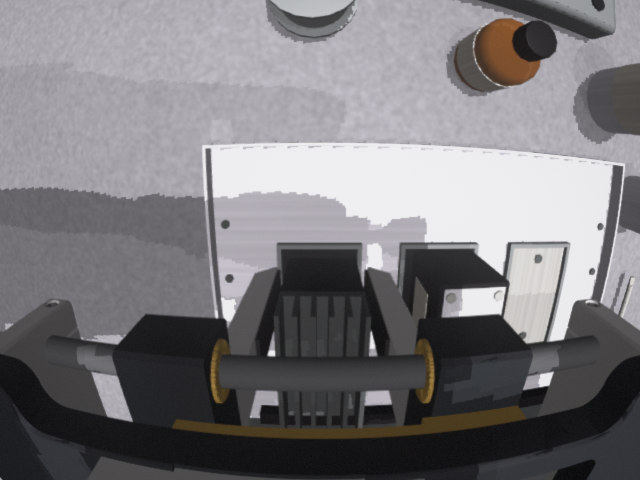

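Centred over bay 1. Lowering, then releasing and rising.

carry_out([
  [[0,0.05,0.5],0,0.3],
  [[0,0,0.6],0,0.3],
  [[0,0,0.4],0,0.3],
  [[0,0,0.3],0,0.3],
  [[0,0,0],0,0.3],
])

```text
clock: 23.27
eef_pos: [471.9, -56.2, 77.3]
eef_rot: [3.141, 0.0, 1.44]
wrist_force: [-12.0, 4.6, 26.3]
finger_gap: 43.7
```

```bash
python3 chk.py -115 -55 28 52 8 86 w23
```

```text
tcp [471.9 -56.2  77.3] ch [-84.5  42.2  77.3] yaw 82.51 shift cm [-4.22  8.44  7.74] turn None gap 43.6820073736092 t 23.27
-1.03 [-12.     4.64  26.35] [ 0.5   2.61 -0.08]
front n 3842 y/z slope deg -0.12 yaw -0.61 y 40.3 z [ 9.1 85.1] x [-106.9  -63.4]
front n 330 y/z slope deg -0.18 yaw -1.46 y 39.9 z [ 8.4 84.1] x [-108.1  -58.3]
```

carry_out([
  [[0,0,0],0,0.72],
  [[0,0,0],0,0.72],
  [[0,0,0],0,0.72],
  [[0,0,-1],0,0.72],
  [[0,0,-3],0,0.72],
  [[0,0,-4],0,0.72],
  [[0,0,-4],0,0.72],
  [[0,0,-4],0,0.72],
  [[0,0,-4],0,0.72],
  [[2,0,-4],0,0.72],
  [[3,0,-2],0,0.72],
  [[1,0,0],0,0.72],
  [[0,0,0],0,0.72],
])

```text
clock: 24.45
eef_pos: [479.4, 3.4, 334.0]
eef_rot: [3.14, -0.0, 1.442]
wrist_force: [-0.3, -0.3, 0.1]
finger_gap: 67.8
```

Run:
```python
from h import *
need(ch(0,60,345))
p,d,c=cam("scene","scene24");P=inv(cloud(d,c));trayu(d,c)
mod(P,-115,-55,88);mod(P,-30,30,72);front(P,-115,-55,28,50,8,86);front(P,-30,30,28,50,8,70)
im=cv2.resize(p[120:310,130:390][:,:,::-1],None,fx=3,fy=3,interpolation=cv2.INTER_CUBIC)
pts=[]
for X,H in((-85,88),(0,72)): pts+=[ch(X+a,b,H) for a in(-22,22) for b in(-40,40)]
for X in(-85,0,85): pts+=[ch(X+a,b,12) for a in(-26,26) for b in(-44,44)]
for q in proj(pts,c): cv2.circle(im,tuple(int(t) for t in ((q-[130,120]+.5)*3)),3,(0,0,255),1)
cv2.imwrite("pics/ov24.png",im)
c=vision.calibration("wrist");p,d=vision.camera("wrist");im=p[:,:,::-1].copy()
for q in wproj(pts,c): cv2.circle(im,tuple(int(t) for t in q),2,(0,0,255),1)
cv2.imwrite("pics/w24.png",im)
P=inv(wcloud(d,c));mod(P,-115,-55,88);mod(P,-30,30,72)
```

```text
tcp [479.4   3.4 334. ] ch [-84.8 102.3 334. ] yaw 82.63 shift cm [-4.25  8.47 -1.09] turn None gap 67.83915769497396 t 24.45
tray 68.75 [-0.001 -0.932  0.362] [ 11.4 -58.3 224.4] 4865
bail [  3.60420738 -34.46321601 286.70219514]
n 880 ext [[-107.2, -39.3, 82.2], [-62.1, 39.9, 90.3]] tilt deg x,y [-0.16 -0.21]
n 1077 ext [[-20.1, -37.4, 66.5], [23.6, 41.3, 74.8]] tilt deg x,y [-0.3  -0.05]
front n 458 y/z slope deg -1.53 yaw -2.75 y 39.8 z [ 9.3 85.5] x [-106.7  -58.8]
front n 405 y/z slope deg 0.01 yaw -0.82 y 40.9 z [ 8.9 69.4] x [-24.2  26.3]
n 893 ext [[-107.8, -38.3, 82.8], [-63.5, 40.8, 89.3]] tilt deg x,y [ 0.03 -0.01]
n 1230 ext [[-21.8, -38.4, 67.2], [21.2, 42.0, 73.8]] tilt deg x,y [0.21 0.01]
```

View pics/ov24.png

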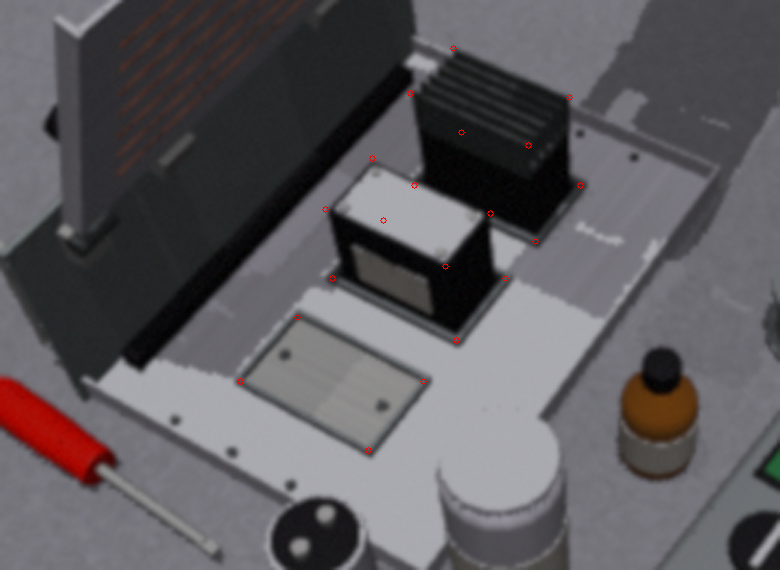

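View pics/w24.png

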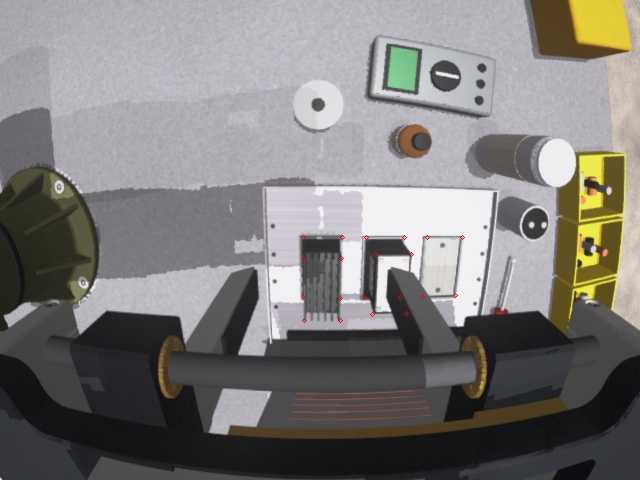

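carry_out([
  [[0,3,-2],0,0.5],
  [[0,3,-3],0,0.5],
  [[0,2.4,-1.5],-6.9,0.3],
  [[0,0,0],-6.9,0.3],
  [[0,0,0],-6.9,0.3],
  [[0,0,0],-6.9,0.3],
  [[0,0,0],-6.9,0.3],
  [[0,0,0],-6.9,0.3],
  [[0,0,0],-6.9,0.3],
  [[0,0,0],-6.9,0.3],
  [[0,0,0],-6.9,0.3],
  [[0,0,0],-6.9,0.3],
  [[0,0,0],-6.9,0.3],
  [[0,0,0],-6.9,0.3],
  [[0,0,0],-7.1,0.3],
  [[0,0,0],0,0.3],
])

```text
clock: 25.88
eef_pos: [561.9, -10.3, 396.1]
eef_rot: [-3.141, -0.002, 3.014]
wrist_force: [-0.4, -0.3, 1.2]
finger_gap: 28.3
```

Run:
```python
from h import *
need(ch(0,-22.5,395),172.5)
```

```text
tcp [561.9 -10.3 396.1] ch [ -1.2  99.5 396.1] yaw 172.69 shift cm [ -0.08 -12.2    0.11] turn 0.18841864601304792 gap 28.326990224791817 t 25.88
```

carry_out([
  [[-0.1,-2.5,0],0.2,0.3],
  [[0,-3.5,0],0,0.3],
  [[0,-3.5,0],0,0.3],
  [[0,-2,0],0,0.3],
  [[0,-0.7,0],0,0.3],
  [[0,0,2.5],0,0.3],
  [[0,0,0],0,0.3],
  [[0,0,0],0,0.3],
])

```text
clock: 26.55
eef_pos: [546.2, -129.9, 371.5]
eef_rot: [3.141, -0.003, 3.003]
wrist_force: [0.2, 0.0, 0.2]
finger_gap: 28.6
```

Run:
```python
from h import *
need(ch(0,-22.5,328),172.5)
c=vision.calibration("wrist");p,d=vision.camera("wrist");im=p[:,:,::-1].copy()
for q in wproj([bar(x,1.2) for x in(-55,-30,0,30,55)],c): cv2.circle(im,tuple(int(t) for t in q),2,(0,0,255),1)
cv2.imwrite("pics/w25.png",im)
```

```text
tcp [ 546.2 -129.9  371.5] ch [ -1.1 -21.1 371.5] yaw 172.08 shift cm [-0.12 -0.14  4.35] turn -0.4229274108702725 gap 28.583544402505897 t 26.55
```

View pics/w25.png

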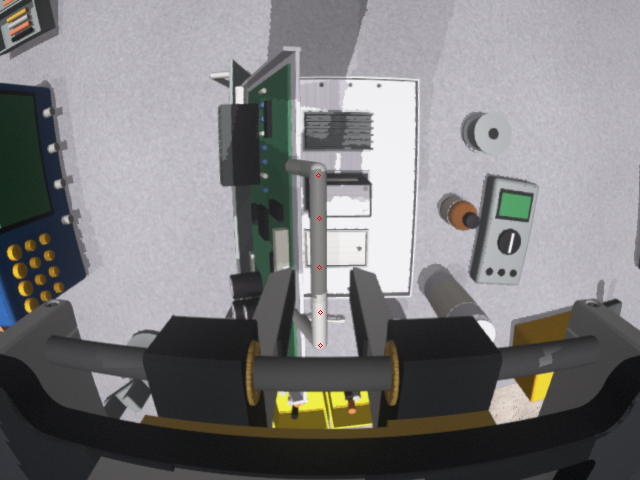

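carry_out([
  [[0,-0.12,1.5],0,0.3],
  [[0,0,1.8],0,0.3],
  [[0,0,1],0,0.3],
  [[0,0,0],0,0.3],
  [[0,0,0],0,0],
  [[0,0,0],0,0],
  [[0,0,0],0,0],
  [[0,0,0],0,0],
], grip_force=25)

```text
clock: 27.27
eef_pos: [546.6, -131.4, 330.4]
eef_rot: [-3.141, 0.001, 3.005]
wrist_force: [-0.5, -1.2, 2.6]
finger_gap: 9.2
```

Run:
```python
from h import *
need(ch(0,-22.5,328),172.5)
b0=inv(bar(0,1.2))
for a in np.linspace(1.2,np.radians(50),11)[1:]: 
  d=inv(bar(0,a))-b0; print(a.round(3),d.round(1));
```

```text
tcp [ 546.6 -131.4  330.4] ch [ -0.5 -22.5 330.4] yaw 172.2 shift cm [-0.05  0.01  0.24] turn -0.30496718208306106 gap 9.166031920554515 t 27.27
1.167 [ 0.   6.5 -2.7]
1.135 [ 0.  12.9 -5.5]
1.102 [ 0.  19.3 -8.6]
1.069 [  0.   25.5 -11.9]
1.036 [  0.   31.6 -15.4]
1.004 [ -0.   37.6 -19.1]
0.971 [  0.   43.5 -22.9]
0.938 [  0.   49.2 -27. ]
0.905 [  0.   54.8 -31.3]
0.873 [  0.   60.3 -35.7]
```

carry_out([
  [[0,0.65,0.27],0,0],
  [[0,0.64,0.28],0,0],
  [[0,0.64,0.31],0,0],
  [[0,0.62,0.33],0,0],
  [[0,0.61,0.35],0,0],
  [[0,0.6,0.37],0,0],
  [[0,0.59,0.38],0,0],
  [[0,0.57,0.41],0,0],
  [[0,0.56,0.43],0,0],
  [[0,0.5,0.42],0,0],
  [[0,0,0],0,0],
  [[0,0,0],0,0],
])

```text
clock: 28.27
eef_pos: [554.6, -71.1, 293.2]
eef_rot: [3.14, -0.001, 3.006]
wrist_force: [4.4, 2.7, -3.6]
finger_gap: 9.1
```

Run:
```python
from h import *
need(ch(0,38.2,294.5),172.5);print(np.round(manip.read_state()['wrist_force'],1))
p,d,c=cam("scene","scene26");trayu(d,c)
```

```text
tcp [554.6 -71.1 293.2] ch [ -0.5  38.3 293.2] yaw 172.25 shift cm [-0.05 -0.01 -0.13] turn -0.24533238558154835 gap 9.081925902636057 t 28.27
[ 4.4  2.7 -3.6]
tray 39.1 [ 0.038 -0.63   0.776] [ 32.4 -37.6 217.4] 450
bail [ 16.47386006  42.23256799 376.75532452]
```

View pics/scene26.png

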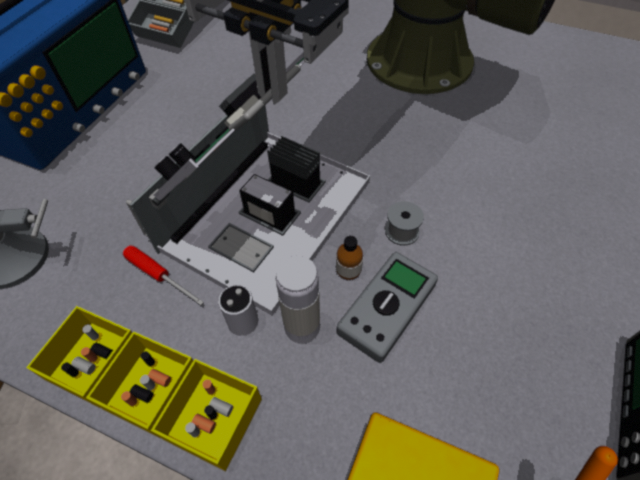

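carry_out([
  [[0,0,0],0,0.28],
  [[0,0,0],0,0.28],
  [[0,0,0],0,0.28],
  [[0,0,-1.5],0,0.28],
  [[0,0,-3],0,0.28],
  [[0,0,-3],0,0.28],
  [[0,3,-1],0,0.28],
  [[0,4,0],0,0.28],
  [[0,4,0],0,0.28],
  [[0,4,0],0,0.28],
  [[0,4,0],0,0.28],
  [[0,4,0],0,0.28],
  [[0,3,0],0,0.28],
  [[0,0,0],0,0.28],
])

```text
clock: 29.48
eef_pos: [589.5, 190.4, 378.0]
eef_rot: [3.141, -0.002, 3.01]
wrist_force: [0.4, -0.4, 0.1]
finger_gap: 26.4
```

```bash
cat > fin.py <<'E'
from h import *
import sys
need(C0)
p,d,c=cam("top","topF"+sys.argv[1]);tray("top",d,c,p)
P=inv(cloud(d,c));k=(P[...,2]>255)&(P[...,2]<310)&(abs(P[...,0])<40)&(P[...,1]>20)&(P[...,1]<60);b=np.median(P[k],axis=0);print("bail top",b.round(1),k.sum())
p,d,c=cam("scene","sceneF"+sys.argv[1])
P=inv(cloud(d,c));mod(P,-115,-55,88);mod(P,-30,30,72)
k=(P[...,2]>255)&(P[...,2]<310)&(abs(P[...,0])<40)&(P[...,1]>20)&(P[...,1]<60);b=np.median(P[k],axis=0);print("bail scene",b.round(1),k.sum())
E
python3 fin.py 1
```

```text
tcp [589.5 190.4 378. ] ch [ -0. 302. 378.] yaw 172.45 shift cm [ -0.09 -30.21  37.8 ] turn None gap 26.358239883902005 t 29.48
top tray deg 49.56 [-0.001 -0.761  0.649] [ -4.  -32.4 204.7] 6016
bail top [ -0.9  40.2 286.4] 440
n 890 ext [[-106.9, -39.1, 82.2], [-61.9, 40.1, 90.2]] tilt deg x,y [-0.05 -0.46]
n 1073 ext [[-19.8, -37.7, 66.5], [23.9, 41.3, 75.0]] tilt deg x,y [0.07 0.01]
bail scene [  2.4  41.3 285.6] 414
```

View pics/topF1.png

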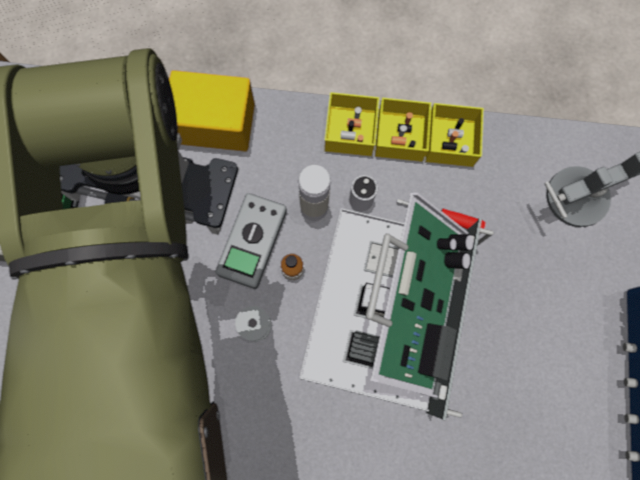

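View pics/sceneF1.png

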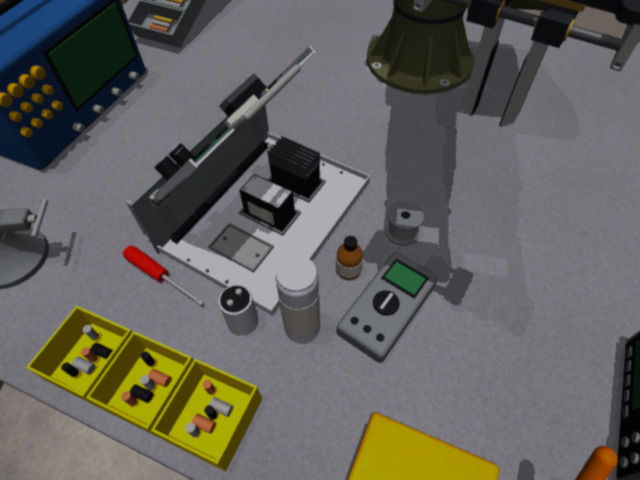

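```bash
python3 -c "
from cell import workorder
print(workorder.sign_off())"
```

```text
the job is handed in; nothing more can be done
None
```

The two modules have changed places, the tray stands at the service position, and the job is handed in at about 29.5 s of the 72 s. The finned module is now in bay 1, the flat one is in bay 2, and the blanking plate in bay 3 is free again.

**Tray during the swap:** I swung it to about 50° first. The tool can only point straight down, so at 50° the bail was in the arm's way. I raised the tray to its stop (68.8°) for the module work and lowered it to 50° afterwards, so it was not at 50° while the modules were moved.

**Last checks:**
- **Tray:** the top camera measured 49.6°.
- **Modules:** both tops are level to within about 0.5°, at about 88 mm (finned) and 72 mm (flat), which is fully down. Both sit within about 1–2 mm of their bay centres.
- **Bystanders:** their positions in the pictures look unchanged by eye. I did not re-measure them.

**Forces and a reading I discarded:**
- **Arm on the bail:** while I picked up the finned module, the arm's fork lightly touched the bail, at about 10–16 N judged from the joint torque.
- **Wrist force:** I saw up to 31 N when pushing the tray to its stop, and 26 N when setting the finned module down.
- **Discarded reading:** one scene-camera tray angle of 39° came from a view blocked by the gripper.

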